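# Tidy the dosing beakers and tins on the laundry counter

## Robot

A 6-joint arm with a two-finger parallel gripper is mounted at the origin on the work surface. World frame = base frame: x ahead of the robot, y to its left, z up, the work surface at z = 0. Lengths are in m, angles in degrees, forces in N, time in s.
With the tool pointing down it reaches from about 0.4 to 0.825 m from the base axis. Payload 7 kg.
Tool frame: the origin (TCP) lies at the very end of the fingers, on their centre line; the grasp point (between the pads) lies 19 mm behind it; z points along the fingers, y is the line along which they close (so a half turn about z gives the same grasp; the last joint's range is limited). The gripper opens to 88 mm and grips with 3 to 60 N. Pads are 19 mm wide; open, the fingers measure 130 mm over their backs; the gripper's body (78 mm by 193 mm) begins 47 mm behind the grasp point.
Start: joints at [-49.899, 20.546, 0.682, 0, -70.136, -16.507], TCP at [0.27, -0.619, 0.227] pointing down, gripper open.
Joint ranges: [-176.03, 176.03], [-82.01, 121.73], [-58.28, 71.71], [-173.87, 95.51], [-174.79, -0.11], [-173.66, 173.66]. Speed limits (degrees/s): [136.94, 136.94, 172.46, 180, 180, 180].

## Interface

Orientations are given as [roll, pitch, yaw] about the fixed x, y, z axes, in that order (R = Rz(yaw) Ry(pitch) Rx(roll)).
In Python, from plant import ctrl, cams, workorder gives the robot as it stands.
- The arm moves only by the tool play_rows, never from a script. Its argument "motion" is a list of rows, each an object of numbers: "x", "y", "z": the shift along the tool's x, y, z normalised to -1 to 1, where 1 is 0.025 m; "rx", "ry", "rz": the turn, a rotation vector about the tool's x, y, z normalised to -1 to 1, where 1 is 4 degrees. A call has 1 to 20 rows; each row shifts and turns the commanded pose from where the row before left it, along the tool's axes as they then stand; what a row does not reach is not made up. A row lasts 1/8 s, in which the tool goes at most 62.5 mm and 10.7 degrees, less where a joint would pass 70% of its speed; a pose out of reach is approached as far as the arm can. A call with a number of a shift or a turn outside -1 to 1 is refused whole. A call with a gripper value outside its range is refused whole. "fingers" is the opening, from -1 (shut) to 1 (fully open), set as the call begins (left out, the last holds). The fingers move at their own pace and stop on an object; the grip force is fixed at half the most. Time passes only in rows, so rows that do not move let the fingers close. It gives the time, the measured TCP pose, the force, the opening and the grip force at its end, in the units of the state.
- ctrl.get_obs(): the state, without advancing time (a new reading comes with each control period).
- cams.snapshot(name): name is "side" or "top"; returns the picture (400x640x3 uint8, blue, green, red); there is no depth.
- cams.get_calibration(name): a dict with "vertical_fov" (degrees; the focal length in pixels is half the picture's height over the tangent of half this angle, whatever the lens; pixels are square), "cx", "cy" (the principal point, pixels), "k1" (the pictures are not rectified: a ray, as slopes to the right and down, at radius r is drawn at 1 + k1 r^2 times it, then the intrinsics apply), "position" and "rotation" of the camera in the world. Camera axes: x right, y up, looking along -z (the intrinsics and any distortion apply to the point x, -y, -z); pixel columns grow to the right and rows downward; lengths in m; the calibration is good to about 2 mm. A picture is of the moment at which its call begins. get_calibration takes no time and is no camera call.
- workorder.close_job(): hands the job in; it is judged then, once.
The state is a dict: "clock": time; "joint_pos": joint angles; "qvel": joint speeds; "tau": joint torques, N m; "tool_pos": TCP position; "orientation": TCP orientation; "force": force on the tool from outside, world axes, zero at the start; "moment": the same for the moment, N m; "opening": finger opening in m; "gripper_force": force on a finger pad.
Only numpy, scipy, OpenCV 4.12 (cv2) and the standard library are available. Lean on these libraries where they do the work, as an engineer would, in place of code of your own. Each camera call takes 0.05 s, during which the arm holds its last target. There are 200 camera calls.

## Task

Tidy the laundry counter. Nest the three dosing beakers, all upright: the wide red one in the middle of the round cork coaster, the blue one inside it, standing on its inner floor, and the slim yellow one inside the blue one likewise. Stack the two square tins: the metal one in the middle of the dark slate tile, the green one on its lid, inside the lid's raised rim. Never tip any of them over, and leave the bottle, the plant and the box of dryer sheets where they stand.

Things in the scene. Friction and masses are not known exactly. Their poses are not given: they have to be found in the camera images.
- beaker_large: (sizes in mm) Wide red open-topped round dosing beaker, straight walls, outer diameter 68, height 46, wall 3.5 (inner diameter 61), thick weighted base: its inner floor lies 16 above its underside. 0.08 to 0.17 kg. Origin: centre of its underside, z up. Loose.
- beaker_medium: (sizes in mm) Blue open-topped round dosing beaker, straight walls, outer diameter 48, height 60, wall 3.5 (inner diameter 41), thick base: its inner floor lies 28 above its underside. 0.06 to 0.13 kg. Origin: centre of its underside, z up. Loose.
- beaker_small: (sizes in mm) Slim yellow open-topped round dosing beaker, straight walls, outer diameter 29, height 60, wall 3, inner floor 28 above its underside. 0.03 to 0.07 kg. Origin: centre of its underside, z up. Loose.
- tin_large: (sizes in mm) Closed square metal (silver) tin, body 60 x 60, lid 63 x 63 from height 36 up; its flat lid top lies 46 above its underside, and round the lid's edge a raised rim goes up to 51; the square inside the rim measures 57. 0.17 to 0.35 kg. Sides along its x and y axes. Origin: centre of its underside, z up. Loose.
- tin_small: (sizes in mm) Closed square green tin with pale paper labels on its sides, body 42 x 42, lid 44 x 44 from height 34 up, total height 45, flat top. 0.10 to 0.21 kg. Sides along its x and y axes. Origin: centre of its underside, z up. Loose.
- coaster: (sizes in mm) Round cork coaster, diameter 100, 6 thick, fixed to the counter. Origin: centre of its underside (its top is at 6).
- slate: (sizes in mm) Dark square slate tile, 96 x 96, 6 thick, fixed to the counter. Origin: centre of its underside (its top is at 6); sides along its x and y axes.
- bottle: (sizes in mm) Bystander, leave alone: yellow detergent bottle with blue cap, diameter 66, height 190, standing. Origin: centre of its underside, z up. Loose.
- plant: (sizes in mm) Bystander, leave alone: grass plant in a brass bowl, diameter 110, height 110. Origin: centre of its underside, z up. Loose.
- sheet_box: (sizes in mm) Bystander, leave alone: green carton of dryer sheets lying flat, 90 x 170 x 50 (x, y, z). Origin: centre of its underside, z up. Loose.
Mind the look-alikes: they are no part of the job. What is meant by the beaker_small is not purple, and is the smaller of those in its own colour.

How it is judged:
By the outcome, as a careful person would: the job done as asked, in the order asked, and still so for the second after the job is handed in, with the robot touching nothing.
It also fails if it takes over 136 s, if anything falls off the work surface, if the arm or the gripper's body presses on something with over 40 N, if the wrist force passes 120 N, or if a joint passes its speed limit or range.

## Working session

There is one attempt and no reset: what is moved stays moved. The work goes in short steps, Python scripts to look and compute and a tool call to move; the robot and the scene stay as the last step left them, time stands still between calls to the robot, and variables do not carry over. Pictures are saved under pics/ and viewed, at most 14 in all, crops included, and the job is handed in when it is done.

Besides the shell and the picture viewer there is one more tool, called after ">>>" as name([rows], argument=value, ...), one row to a line, values as JSON. play_rows: Moves the arm, as the interface text tells. Its arguments: {"type":"object","properties":{"motion":{"type":"array"},"fingers":{"type":"number"}},"required":["motion"]}

```bash
ls; mkdir -p pics
python3 - <<'E'
from plant import ctrl,cams
import cv2
for n in("side","top"):
    cv2.imwrite(f"pics/{n}0.png",cams.snapshot(n)); print(cams.get_calibration(n))
print(ctrl.get_obs())
E
```

```text
pics
{'vertical_fov': 56.38337445866773, 'cx': 320.88212032673266, 'cy': 199.10741919256046, 'k1': -0.026287371202590396, 'position': array([0.07664338, 0.80159356, 0.63895895]), 'rotation': array([  56.50577354,   -0.87943516, -149.30901385])}
{'vertical_fov': 57.16124366147559, 'cx': 321.99779190430695, 'cy': 196.83775505853455, 'k1': -0.05994903729033522, 'position': array([ 0.4725194 , -0.00240955,  1.11370092]), 'rotation': array([  4.18611017,   1.36515824, -89.42527744])}
{'clock': 0.1, 'joint_pos': array([-4.98977096e+01,  2.05894683e+01,  6.40153491e-01, -1.63830291e-02,
       -7.01349446e+01, -1.65060361e+01]), 'qvel': array([-0.04589758, -0.13671495,  0.18348893,  0.14769097,  0.03977268,
       -0.03012189]), 'tau': array([-9.47032167e-04, -5.84159231e+01,  2.93752599e+01,  7.01544598e+00,
        1.01544600e-02, -5.07614857e-05]), 'tool_pos': array([ 0.26999128, -0.61819589,  0.22570509]), 'orientation': array([ 1.79914837e+02, -9.17436689e-03, -1.56409317e+02]), 'force': array([0.42985627, 0.58729834, 0.788313  ]), 'moment': array([ 0.04421611,  0.00749517, -0.00047503]), 'gripper_force': 0.0, 'opening': 0.08805033649191968}
```

View pics/side0.png

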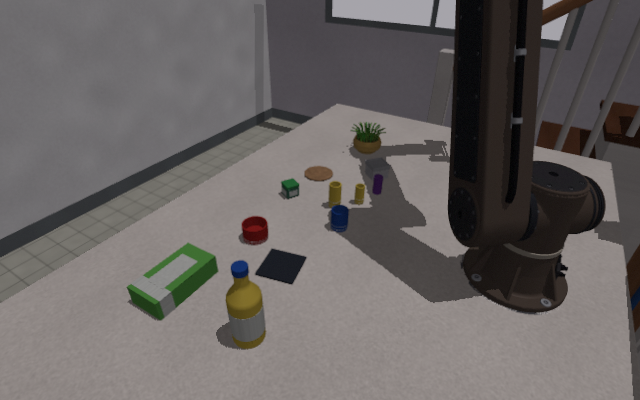

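View pics/top0.png

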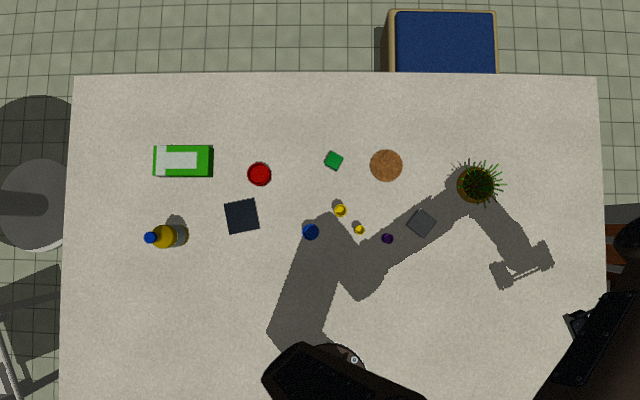

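Side view: red (255,230), blue (340,218), small yellow (360,193), green tin (290,188), metal tin in shade (376,168), slate (282,265), coaster (318,173). Top view: red (259,173), blue (310,231), small yellow (359,229), green tin (334,160), metal tin (421,222), slate (242,216), coaster (386,165).

```bash
cat > h.py <<'E'
import numpy as np, cv2
from scipy.spatial.transform import Rotation as R
from plant import ctrl,cams
def cam(n):
    c=cams.get_calibration(n); f=200/np.tan(np.radians(c["vertical_fov"]/2))
    K=np.array([[f,0,c["cx"]],[0,f,c["cy"]],[0,0,1]]); D=np.array([c["k1"],0,0,0])
    return K,D,R.from_euler("xyz",c["rotation"],degrees=True).as_matrix()@np.diag([1,-1,-1]),c["position"]
C={n:cam(n) for n in("side","top")}
def rays(n,uv):
    K,D,M,p=C[n]; q=cv2.undistortPoints(np.float64(uv).reshape(-1,1,2),K,D)[:,0]
    return p,np.c_[q,np.ones(len(q))]@M.T
def plane(n,uv,z):
    p,d=rays(n,uv); return p+d*((z-p[2])/d[:,2])[:,None]
def tri(us,ut):
    A=np.zeros((3,3));b=np.zeros(3);L=[]
    for n,u in(("side",us),("top",ut)):
        p,d=rays(n,[u]);d=d[0]/np.linalg.norm(d[0]);P=np.eye(3)-np.outer(d,d);A+=P;b+=P@p;L.append((p,P))
    x=np.linalg.solve(A,b); return x,max(np.linalg.norm(P@(x-p)) for p,P in L)
RNG={"red":[((0,120,40),(8,255,255)),((172,120,40),(180,255,255))],"blue":[((108,120,30),(128,255,255))],
"yellow":[((18,110,50),(33,255,255))],"green":[((45,90,40),(85,255,255))],"cork":[((5,60,80),(17,200,255))],
"purple":[((129,80,25),(160,255,255))],"slate":[((90,20,15),(125,140,75))]}
def blobs(img,col,near=None,rad=40,minA=25):
    h=cv2.cvtColor(img,cv2.COLOR_BGR2HSV); m=0
    for lo,hi in RNG[col]: m=m|cv2.inRange(h,lo,hi)
    m=cv2.morphologyEx(m,cv2.MORPH_CLOSE,np.ones((3,3)))
    out=[]
    for c in cv2.findContours(m,cv2.RETR_EXTERNAL,cv2.CHAIN_APPROX_NONE)[0]:
        A=cv2.contourArea(c)
        if A<minA: continue
        hl=cv2.convexHull(c); M=cv2.moments(hl); u=np.array([M["m10"],M["m01"]])/M["m00"]
        if near is None or np.hypot(*(u-near))<rad: out.append((A,u,hl))
    return sorted(out,key=lambda o:-o[0])
E
python3 - <<'E'
from h import *
np.set_printoptions(precision=4,suppress=True)
S=cv2.imread("pics/side0.png");T=cv2.imread("pics/top0.png")
P={"red":((255,230),(259,173)),"blue":((340,218),(310,231)),"yellow":((360,193),(359,229)),"green":((290,188),(334,160)),"cork":((318,173),(386,165)),"slate":((282,265),(242,216)),"purple":((378,184),(387,238))}
for k,(s,t) in P.items():
    a=blobs(S,k,s,10);b=blobs(T,k,t,10)
    print(k,[(x[0],x[1].round(1)) for x in a],[(x[0],x[1].round(1),cv2.minAreaRect(x[2])[1:]) for x in b])
    if a and b: print("   ",*tri(a[0][1],b[0][1]))
a=cv2.resize(S[130:290,220:420],None,fx=4,fy=4,interpolation=cv2.INTER_CUBIC)[:600]
b=cv2.resize(T[140:260,220:440],None,fx=3.6,fy=3.6,interpolation=cv2.INTER_CUBIC)
cv2.imwrite("pics/sc.png",cv2.convertScaleAbs(a,alpha=1.5,beta=15));cv2.imwrite("pics/tc.png",cv2.convertScaleAbs(b,alpha=1.5,beta=15))
E
```

```text
red [(534.0, array([254.5, 229.6]))] [(408.0, array([258.5, 173.8]), ((23.33452033996582, 21.920310974121094), 45.0))]
    [0.6193 0.2158 0.0228] 0.0009142748931444258
blue [(356.0, array([339. , 217.8]))] [(187.0, array([309.8, 231.5]), ((15.0, 16.0), 90.0))]
    [0.4488 0.0589 0.0299] 0.00028284491100751186
yellow [(137.5, array([359.3, 193.3]))] [(71.0, array([359.2, 229.5]), ((9.0, 10.0), 90.0))]
    [ 0.4565 -0.0861  0.0285] 8.27441567982096e-05
green [(126.0, array([289.8, 186.6]))] [(196.5, array([333.3, 160.4]), ((14.860672950744629, 15.05492877960205), 29.05460548400879))]
    [ 0.6608 -0.0087  0.0261] 0.0007824717166507573
cork [(286.0, array([318.5, 172.9]))] [(790.0, array([385.8, 165.1]), ((32.0, 32.0), 90.0))]
    [ 0.6519 -0.1693  0.0013] 0.0007046259138292561
slate [(1009.5, array([280.9, 265.9]))] [(876.0, array([241.2, 215.8]), ((30.790231704711914, 30.5941162109375), 78.69007110595703))]
    [ 0.4935  0.2715 -0.0004] 0.00019303982635379682
purple [(136.5, array([377.3, 183.5]))] [(81.5, array([386.9, 237.9]), ((11.384199142456055, 9.486830711364746), 18.43494987487793))]
    [ 0.4324 -0.1675  0.0294] 1.3922966825154822e-05
```

View pics/sc.png

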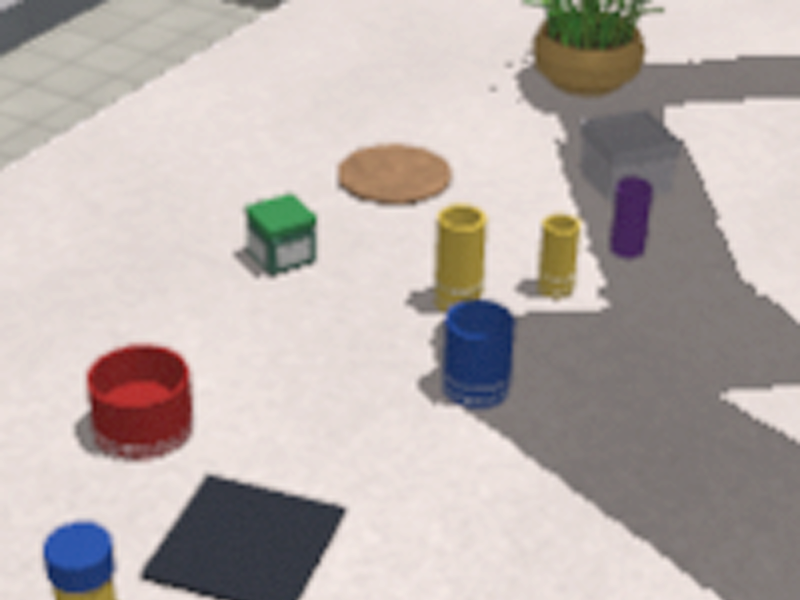

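View pics/tc.png

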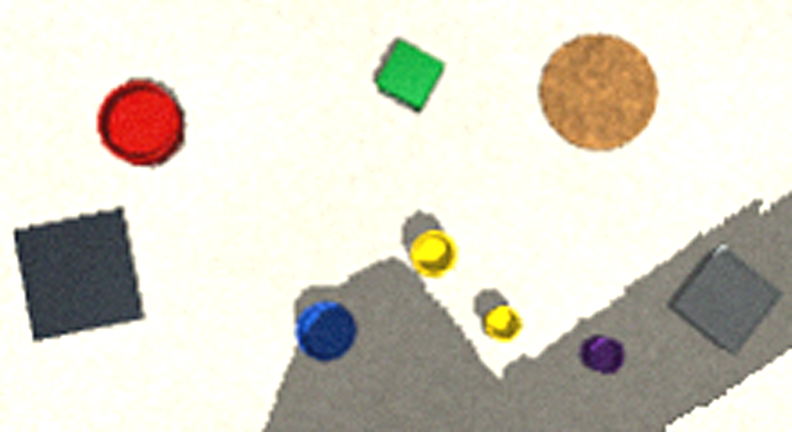

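The crops confirm the layout. The smaller yellow is the one at side (360,193). The metal tin's lid corners in the top view are about (420,208), (437,222), (425,238) and (406,223), but it lies in shadow, so I'll measure it again once the arm has moved. First I turn the tool to yaw 180 and go over the red beaker.

>>> play_rows([
  {"rz": 0.983},
  {"rz": 0.983},
  {"rz": 0.983},
  {"rz": 0.983},
  {"rz": 0.983},
  {"rz": 0.983},
  {"x": -0.41,"y": 0.98},
  {"x": -0.41,"y": 0.98},
  {"x": -0.41,"y": 0.98},
  {"x": -0.41,"y": 0.98},
  {"x": -0.41,"y": 0.98},
  {"x": -0.41,"y": 0.98},
  {"x": -0.41,"y": 0.98},
  {"x": -0.41,"y": 0.98},
  {"x": -0.41,"y": 0.98},
  {"x": -0.41,"y": 0.98},
  {"x": -0.41,"y": 0.98},
  {"x": -0.41,"y": 0.98},
  {"x": -0.41,"y": 0.98},
  {"x": -0.41,"y": 0.98},
], fingers=1)

```text
$.motion[0]: bad value
```

>>> play_rows([
  {"x": -0.41,"y": 0.98},
  {"x": -0.41,"y": 0.98},
  {"x": -0.41,"y": 0.98},
  {"x": -0.41,"y": 0.98},
  {"x": -0.41,"y": 0.98},
  {"x": -0.41,"y": 0.98},
  {"x": -0.41,"y": 0.98},
  {"x": -0.41,"y": 0.98},
  {"x": -0.41,"y": 0.98},
  {"x": -0.41,"y": 0.98},
  {"x": -0.41,"y": 0.98},
  {"x": -0.41,"y": 0.98},
  {"x": -0.41,"y": 0.98},
  {"x": -0.41,"y": 0.98},
  {"x": -0.41,"y": 0.98},
  {"x": -0.41,"y": 0.98},
  {"x": -0.41,"y": 0.98},
  {"x": -0.41,"y": 0.98},
  {"x": -0.41,"y": 0.98},
  {"x": -0.41,"y": 0.98},
])

```text
$.motion[0]: bad value
```

>>> play_rows([
  {},
  {},
  {},
])

```text
$.motion[0]: bad value
```

```bash
cat >> h.py <<'E'
def rect(img,n,col,near,z):
    c=blobs(img,col,near,10)[0][2][:,0].astype(float)
    return cv2.minAreaRect(plane(n,c,z)[:,:2].astype(np.float32)*1000)
def go(x,y,z,yaw,N=4):
    """rows x25mm / 4deg in current tool axes to goal; noise averaged"""
    o=[ctrl.get_obs() for _ in range(N)]; p=np.mean([a["tool_pos"] for a in o],0); e=o[-1]["orientation"]
    M=R.from_euler("xyz",e,degrees=True); G=R.from_euler("xyz",[180,0,yaw],degrees=True)
    print("pos",p.round(4),"rpy",e.round(2),"f",o[-1]["force"].round(1),"t",o[-1]["clock"])
    print("units",(M.inv().apply(np.array([x,y,z])-p)/.025).round(2),"turn",((M.inv()*G).as_rotvec(degrees=True)/4).round(2))
E
python3 - <<'E'
from h import *
np.set_printoptions(precision=4,suppress=True)
T=cv2.imread("pics/top0.png")
print("green",rect(T,"top","green",(334,160),.045));print("slate",rect(T,"top","slate",(242,216),.006))
c=np.array([(420.3,208.1),(436.7,222.2),(424.7,238.1),(406.1,223.3)])
q=plane("top",c,.051);print(q,q.mean(0),np.linalg.norm(np.diff(q,axis=0),axis=1))
s=np.array([(583,122),(648,110),(680,150),(612,160)])/4+[220,130]
print(plane("side",s,.051), tri(s.mean(0),c.mean(0)))
cv2.imwrite("pics/side1.png",cams.snapshot("side"))
T=cams.snapshot("top");cv2.imwrite("pics/top1.png",T)
go(.6193,.2158,.1,180)
E
```

```text
green ((658.189208984375, -8.23690414428711), (43.862735748291016, 44.40938949584961), 61.71004104614258)
slate ((493.5963439941406, 270.1159362792969), (93.35031127929688, 93.69760131835938), 12.647319793701172)
[[ 0.5198 -0.2609  0.051 ]
 [ 0.4794 -0.308   0.051 ]
 [ 0.4335 -0.273   0.051 ]
 [ 0.4756 -0.2195  0.051 ]] [ 0.4771 -0.2654  0.051 ] [0.062  0.0578 0.068 ]
[[ 0.5144 -0.2527  0.051 ]
 [ 0.4762 -0.3034  0.051 ]
 [ 0.4255 -0.2505  0.051 ]
 [ 0.4662 -0.2047  0.051 ]] (array([ 0.4766, -0.2678,  0.0421]), np.float64(0.0005314757819686504))
pos [ 0.2701 -0.6183  0.226 ] rpy [ 179.94   -0.01 -156.41] f [0.3 0.3 0.1] t 0.2
units [-26.16  24.98   5.06] turn [ 0.01 -0.    5.9 ]
```

View pics/top1.png

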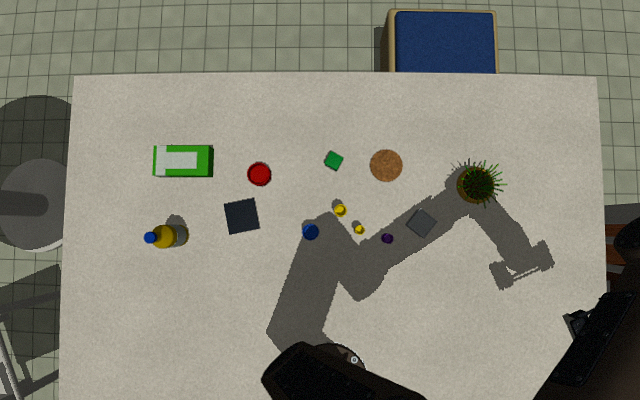

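The picture is unchanged: the calls were refused, probably because each row needs all six numbers. I'll send a small test with all of them.

>>> play_rows([
  {"x": 0,"y": 0,"z": 0,"rx": 0,"ry": 0,"rz": 0.98},
  {"x": 0,"y": 0,"z": 0,"rx": 0,"ry": 0,"rz": 0.98},
  {"x": 0,"y": 0,"z": 0,"rx": 0,"ry": 0,"rz": 0.98},
  {"x": 0,"y": 0,"z": 0,"rx": 0,"ry": 0,"rz": 0.98},
  {"x": 0,"y": 0,"z": 0,"rx": 0,"ry": 0,"rz": 0.98},
  {"x": 0,"y": 0,"z": 0,"rx": 0,"ry": 0,"rz": 0.98},
  {"x": -0.41,"y": 0.98,"z": 0,"rx": 0,"ry": 0,"rz": 0},
  {"x": -0.41,"y": 0.98,"z": 0,"rx": 0,"ry": 0,"rz": 0},
  {"x": -0.41,"y": 0.98,"z": 0,"rx": 0,"ry": 0,"rz": 0},
  {"x": -0.41,"y": 0.98,"z": 0,"rx": 0,"ry": 0,"rz": 0},
], fingers=1)

```text
clock: 1.45
tool_pos: [0.3112, -0.5196, 0.2263]
orientation: [180.0, -0.0, -179.9]
force: [0.7, 0.4, 1.0]
opening: 0.0874
gripper_force: 0.0
```

>>> play_rows([
  {"x": -0.4,"y": 0.95,"z": 0,"rx": 0,"ry": 0,"rz": 0},
  {"x": -0.4,"y": 0.95,"z": 0,"rx": 0,"ry": 0,"rz": 0},
  {"x": -0.4,"y": 0.95,"z": 0,"rx": 0,"ry": 0,"rz": 0},
  {"x": -0.4,"y": 0.95,"z": 0,"rx": 0,"ry": 0,"rz": 0},
  {"x": -0.4,"y": 0.95,"z": 0,"rx": 0,"ry": 0,"rz": 0},
  {"x": -0.4,"y": 0.95,"z": 0,"rx": 0,"ry": 0,"rz": 0},
  {"x": -0.4,"y": 0.95,"z": 0,"rx": 0,"ry": 0,"rz": 0},
  {"x": -0.4,"y": 0.95,"z": 0,"rx": 0,"ry": 0,"rz": 0},
  {"x": -0.4,"y": 0.95,"z": 0,"rx": 0,"ry": 0,"rz": 0},
  {"x": -0.4,"y": 0.95,"z": 0,"rx": 0,"ry": 0,"rz": 0},
  {"x": -0.4,"y": 0.95,"z": 0,"rx": 0,"ry": 0,"rz": 0},
  {"x": -0.4,"y": 0.95,"z": 0,"rx": 0,"ry": 0,"rz": 0},
  {"x": -0.4,"y": 0.95,"z": 0,"rx": 0,"ry": 0,"rz": 0},
  {"x": -0.4,"y": 0.95,"z": 0,"rx": 0,"ry": 0,"rz": 0},
  {"x": -0.4,"y": 0.95,"z": 0,"rx": 0,"ry": 0,"rz": 0},
  {"x": -0.4,"y": 0.95,"z": 0,"rx": 0,"ry": 0,"rz": 0},
  {"x": -0.4,"y": 0.95,"z": 0,"rx": 0,"ry": 0,"rz": 0},
  {"x": -0.4,"y": 0.95,"z": 0,"rx": 0,"ry": 0,"rz": 0},
  {"x": -0.4,"y": 0.95,"z": 0,"rx": 0,"ry": 0,"rz": 0},
  {"x": -0.4,"y": 0.95,"z": 0,"rx": 0,"ry": 0,"rz": 0},
])

```text
clock: 3.95
tool_pos: [0.5105, -0.0444, 0.2266]
orientation: [180.0, -0.0, -179.9]
force: [0.4, -0.8, 0.8]
opening: 0.088
gripper_force: 0.0
```

>>> play_rows([
  {"x": -0.4,"y": 0.95,"z": 0.1,"rx": 0,"ry": 0,"rz": 0},
  {"x": -0.4,"y": 0.95,"z": 0.1,"rx": 0,"ry": 0,"rz": 0},
  {"x": -0.4,"y": 0.95,"z": 0.1,"rx": 0,"ry": 0,"rz": 0},
  {"x": -0.4,"y": 0.95,"z": 0.1,"rx": 0,"ry": 0,"rz": 0},
  {"x": -0.4,"y": 0.95,"z": 0.1,"rx": 0,"ry": 0,"rz": 0},
  {"x": -0.4,"y": 0.95,"z": 0.2,"rx": 0,"ry": 0,"rz": 0},
  {"x": -0.4,"y": 0.95,"z": 0.2,"rx": 0,"ry": 0,"rz": 0},
  {"x": -0.4,"y": 0.95,"z": 0.3,"rx": 0,"ry": 0,"rz": 0},
  {"x": -0.4,"y": 0.95,"z": 0.4,"rx": 0,"ry": 0,"rz": 0},
  {"x": -0.4,"y": 0.95,"z": 0.4,"rx": 0,"ry": 0,"rz": 0},
  {"x": -0.3,"y": 0.9,"z": 0.5,"rx": 0,"ry": 0,"rz": 0},
  {"x": 0,"y": 0,"z": 0.8,"rx": 0,"ry": 0,"rz": 0},
  {"x": 0,"y": 0,"z": 0.8,"rx": 0,"ry": 0,"rz": 0},
  {"x": 0,"y": 0,"z": 0.5,"rx": 0,"ry": 0,"rz": 0},
  {"x": 0,"y": 0,"z": 0,"rx": 0,"ry": 0,"rz": 0},
])

```text
clock: 5.82
tool_pos: [0.6171, 0.2148, 0.1103]
orientation: [-179.9, -0.1, -179.9]
force: [-0.5, -0.1, 0.6]
opening: 0.0876
gripper_force: 0.0
```

Run:
```python
from h import *
S=cams.snapshot("side");T=cams.snapshot("top")
cv2.imwrite("pics/top2.png",T)
a=cv2.resize(S[110:210,280:480],None,fx=4,fy=4,interpolation=cv2.INTER_CUBIC);b=cv2.resize(T[175:265,340:500],None,fx=5,fy=5,interpolation=cv2.INTER_CUBIC)[:,:800]
cv2.imwrite("pics/c2.png",np.vstack([a[:,:800],b])[:600*2][:850]) 
cv2.imwrite("pics/c2.png",cv2.resize(cv2.imread("pics/c2.png"),None,fx=.7,fy=.7))
go(.6193,.2158,.015,180)
```

```text
pos [0.618  0.2151 0.112 ] rpy [ 1.7999e+02  4.0000e-02 -1.7992e+02] f [ 0.7 -0.8  1.1] t 5.925
units [-0.05  0.03  3.88] turn [0.   0.01 0.02]
```

View pics/c2.png

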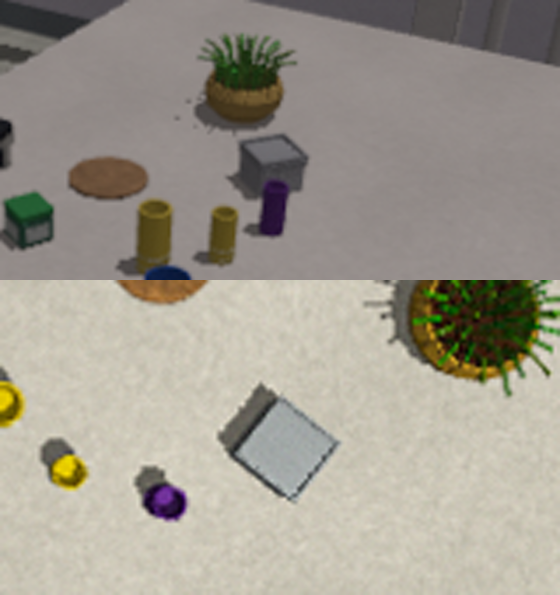

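The tin is now lit, with its lid corners in the top view at about (420,208), (436.6,221.6), (423.4,238) and (406.6,224). Now I grasp the red beaker.

>>> play_rows([
  {"x": -0.05,"y": 0.03,"z": 0.8,"rx": 0,"ry": 0,"rz": 0},
  {"x": 0,"y": 0,"z": 0.8,"rx": 0,"ry": 0,"rz": 0},
  {"x": 0,"y": 0,"z": 0.8,"rx": 0,"ry": 0,"rz": 0},
  {"x": 0,"y": 0,"z": 0.6,"rx": 0,"ry": 0,"rz": 0},
  {"x": 0,"y": 0,"z": 0.5,"rx": 0,"ry": 0,"rz": 0},
  {"x": 0,"y": 0,"z": 0.36,"rx": 0,"ry": 0,"rz": 0},
  {"x": 0,"y": 0,"z": 0,"rx": 0,"ry": 0,"rz": 0},
])

```text
clock: 6.8
tool_pos: [0.6186, 0.2155, 0.0145]
orientation: [-180.0, -0.0, -179.9]
force: [0.6, 0.7, 0.2]
opening: 0.0876
gripper_force: 0.0
```

>>> play_rows([
  {"x": 0,"y": 0,"z": 0,"rx": 0,"ry": 0,"rz": 0},
  {"x": 0,"y": 0,"z": 0,"rx": 0,"ry": 0,"rz": 0},
  {"x": 0,"y": 0,"z": 0,"rx": 0,"ry": 0,"rz": 0},
  {"x": 0,"y": 0,"z": 0,"rx": 0,"ry": 0,"rz": 0},
  {"x": 0,"y": 0,"z": 0,"rx": 0,"ry": 0,"rz": 0},
  {"x": 0,"y": 0,"z": 0,"rx": 0,"ry": 0,"rz": 0},
], fingers=-1)

```text
clock: 7.55
tool_pos: [0.6191, 0.2158, 0.0156]
orientation: [180.0, 0.0, -179.9]
force: [-0.9, 0.0, 5.3]
opening: 0.0684
gripper_force: 30.0
```

Run:
```python
from h import *
np.set_printoptions(precision=4,suppress=True)
c=np.array([(420.0,207.9),(436.6,221.6),(423.4,237.9),(406.6,224.1)])
s=np.array([(365.7,165),(381.4,157.9),(389.3,165.4),(372,172.9)])
for i,j in((0,1),(1,2),(2,3),(3,0)):
    d=np.diff(plane("top",c[[i,j]],.051),axis=0)[0]; print(np.hypot(*d[:2]),np.degrees(np.arctan2(d[1],d[0]))%90)
print(plane("top",c,.051).mean(0),tri(s.mean(0),c.mean(0)))
go(.6519,-.17,.12,180)
```

```text
0.06176249037859168 50.63020453360133
0.06086883024959209 50.698040634434136
0.06219080167530993 50.87541103679051
0.061135976941065776 50.29686873080922
[ 0.4772 -0.2645  0.051 ] (array([ 0.4774, -0.268 ,  0.0363]), np.float64(0.0002126517014141819))
pos [0.6191 0.2158 0.0156] rpy [ 179.99    0.04 -179.92] f [-0.9  0.   5.3] t 7.55
units [ -1.29 -15.43  -4.18] turn [0.   0.01 0.02]
```

>>> play_rows([
  {"x": 0,"y": 0,"z": -0.4,"rx": 0,"ry": 0,"rz": 0},
  {"x": 0,"y": 0,"z": -0.8,"rx": 0,"ry": 0,"rz": 0},
  {"x": 0,"y": 0,"z": -0.9,"rx": 0,"ry": 0,"rz": 0},
  {"x": 0,"y": 0,"z": -1,"rx": 0,"ry": 0,"rz": 0},
  {"x": 0,"y": 0,"z": -0.9,"rx": 0,"ry": 0,"rz": 0},
  {"x": -0.1,"y": -0.5,"z": 0,"rx": 0,"ry": 0,"rz": 0},
  {"x": -0.1,"y": -1,"z": 0,"rx": 0,"ry": 0,"rz": 0},
  {"x": -0.1,"y": -1,"z": 0,"rx": 0,"ry": 0,"rz": 0},
  {"x": -0.1,"y": -1,"z": 0,"rx": 0,"ry": 0,"rz": 0},
  {"x": -0.1,"y": -1,"z": 0,"rx": 0,"ry": 0,"rz": 0},
  {"x": -0.1,"y": -1,"z": 0,"rx": 0,"ry": 0,"rz": 0},
  {"x": -0.1,"y": -1,"z": 0,"rx": 0,"ry": 0,"rz": 0},
  {"x": -0.1,"y": -1,"z": 0,"rx": 0,"ry": 0,"rz": 0},
  {"x": -0.1,"y": -1,"z": 0,"rx": 0,"ry": 0,"rz": 0},
  {"x": -0.1,"y": -1,"z": 0,"rx": 0,"ry": 0,"rz": 0},
  {"x": -0.1,"y": -1,"z": 0,"rx": 0,"ry": 0,"rz": 0},
  {"x": -0.1,"y": -1,"z": 0,"rx": 0,"ry": 0,"rz": 0},
  {"x": -0.1,"y": -1,"z": 0,"rx": 0,"ry": 0,"rz": 0},
  {"x": 0,"y": -1,"z": 0,"rx": 0,"ry": 0,"rz": 0},
  {"x": 0,"y": -1,"z": 0,"rx": 0,"ry": 0,"rz": 0},
])

```text
clock: 10.05
tool_pos: [0.651, -0.1492, 0.1146]
orientation: [-180.0, -0.0, -180.0]
force: [0.3, 0.5, -0.6]
opening: 0.0682
gripper_force: 30.0
```

>>> play_rows([
  {"x": 0,"y": -0.6,"z": 0,"rx": 0,"ry": 0,"rz": 0},
  {"x": 0,"y": -0.29,"z": 0.6,"rx": 0,"ry": 0,"rz": 0},
  {"x": 0,"y": 0,"z": 0.9,"rx": 0,"ry": 0,"rz": 0},
  {"x": 0,"y": 0,"z": 0.8,"rx": 0,"ry": 0,"rz": 0},
  {"x": 0,"y": 0,"z": 0.6,"rx": 0,"ry": 0,"rz": 0},
  {"x": 0,"y": 0,"z": 0.3,"rx": 0,"ry": 0,"rz": 0},
  {"x": 0,"y": 0,"z": 0,"rx": 0,"ry": 0,"rz": 0},
  {"x": 0,"y": 0,"z": 0,"rx": 0,"ry": 0,"rz": 0},
])

```text
clock: 11.05
tool_pos: [0.6524, -0.169, 0.0358]
orientation: [-180.0, 0.1, -179.9]
force: [-1.4, -0.3, -0.2]
opening: 0.0684
gripper_force: 30.0
```

Run:
```python
from h import *
go(.6515,-.169,.022,180)
```

```text
pos [ 0.6524 -0.169   0.0358] rpy [-1.7999e+02  7.0000e-02 -1.7991e+02] f [-1.4 -0.3 -0.2] t 11.05
units [0.04 0.   0.55] turn [-0.    0.02  0.02]
```

>>> play_rows([
  {"x": 0,"y": 0,"z": 0.25,"rx": 0,"ry": 0,"rz": 0},
  {"x": 0,"y": 0,"z": 0.15,"rx": 0,"ry": 0,"rz": 0},
  {"x": 0,"y": 0,"z": 0.12,"rx": 0,"ry": 0,"rz": 0},
  {"x": 0,"y": 0,"z": 0,"rx": 0,"ry": 0,"rz": 0},
])

```text
clock: 11.55
tool_pos: [0.6517, -0.1691, 0.0219]
orientation: [-180.0, -0.0, -179.9]
force: [0.6, -0.3, -0.6]
opening: 0.069
gripper_force: 30.0
```

>>> play_rows([
  {"x": 0,"y": 0,"z": 0.02,"rx": 0,"ry": 0,"rz": 0},
  {"x": 0,"y": 0,"z": 0,"rx": 0,"ry": 0,"rz": 0},
  {"x": 0,"y": 0,"z": 0,"rx": 0,"ry": 0,"rz": 0},
  {"x": 0,"y": 0,"z": 0,"rx": 0,"ry": 0,"rz": 0},
], fingers=1)

```text
clock: 12.05
tool_pos: [0.6519, -0.1691, 0.0217]
orientation: [-180.0, 0.0, -179.9]
force: [0.1, -0.2, 0.3]
opening: 0.0872
gripper_force: 0.0
```

>>> play_rows([
  {"x": 0,"y": 0,"z": -0.3,"rx": 0,"ry": 0,"rz": 0},
  {"x": 0,"y": 0,"z": -0.7,"rx": 0,"ry": 0,"rz": 0},
  {"x": 0,"y": 0,"z": -1,"rx": 0,"ry": 0,"rz": 0},
  {"x": 0,"y": 0,"z": -1,"rx": 0,"ry": 0,"rz": 0},
  {"x": 0,"y": 0,"z": -1,"rx": 0,"ry": 0,"rz": 0},
  {"x": 0.4,"y": 0.5,"z": 0,"rx": 0,"ry": 0,"rz": 0},
  {"x": 0.8,"y": 0.9,"z": 0,"rx": 0,"ry": 0,"rz": 0},
  {"x": 0.8,"y": 0.9,"z": 0,"rx": 0,"ry": 0,"rz": 0},
  {"x": 0.8,"y": 0.9,"z": 0,"rx": 0,"ry": 0,"rz": 0},
  {"x": 0.8,"y": 0.9,"z": 0,"rx": 0,"ry": 0,"rz": 0},
  {"x": 0.8,"y": 0.9,"z": 0,"rx": 0,"ry": 0,"rz": 0},
  {"x": 0.8,"y": 0.9,"z": 0,"rx": 0,"ry": 0,"rz": 0},
  {"x": 0.8,"y": 0.9,"z": 0,"rx": 0,"ry": 0,"rz": 0},
  {"x": 0.8,"y": 0.9,"z": 0,"rx": 0,"ry": 0,"rz": 0},
  {"x": 0.8,"y": 0.9,"z": 0,"rx": 0,"ry": 0,"rz": 0},
  {"x": 0.5,"y": 0.5,"z": 0,"rx": 0,"ry": 0,"rz": 0},
  {"x": 0,"y": 0,"z": 0,"rx": 0,"ry": 0,"rz": 0},
])

```text
clock: 14.18
tool_pos: [0.448, 0.0588, 0.122]
orientation: [180.0, 0.0, -179.8]
force: [0.5, -0.4, -0.5]
opening: 0.0871
gripper_force: 0.0
```

Run:
```python
from h import *
np.set_printoptions(precision=4,suppress=True)
S=cams.snapshot("side");T=cams.snapshot("top");cv2.imwrite("pics/top3.png",T);cv2.imwrite("pics/side3.png",S)
for k,n in(("red",0),("cork",0)):
    a=blobs(S,k,(318,165),25);b=blobs(T,k,(386,165),15)
    print(k,[(x[0],x[1].round(1)) for x in a],[(x[0],x[1].round(1)) for x in b])
    if a and b: print(tri(a[0][1],b[0][1]))
go(.4488,.0587,.035,180)
```

```text
red [(33.5, array([315.5, 159.4]))] [(431.5, array([387.7, 163.5]))]
(array([ 0.6537, -0.1637,  0.055 ]), np.float64(0.005800607115746152))
cork [] [(785.0, array([385.8, 165.1]))]
pos [0.449  0.0583 0.1219] rpy [ 179.98    0.04 -179.87] f [0.2 0.3 0.5] t 14.275
units [0.01 0.01 3.48] turn [0.01 0.01 0.03]
```

>>> play_rows([
  {"x": 0,"y": 0,"z": 0.8,"rx": 0,"ry": 0,"rz": 0},
  {"x": 0,"y": 0,"z": 0.8,"rx": 0,"ry": 0,"rz": 0},
  {"x": 0,"y": 0,"z": 0.8,"rx": 0,"ry": 0,"rz": 0},
  {"x": 0,"y": 0,"z": 0.6,"rx": 0,"ry": 0,"rz": 0},
  {"x": 0,"y": 0,"z": 0.46,"rx": 0,"ry": 0,"rz": 0},
  {"x": 0,"y": 0,"z": 0,"rx": 0,"ry": 0,"rz": 0},
])

```text
clock: 15.02
tool_pos: [0.4487, 0.0576, 0.0344]
orientation: [-179.9, -0.1, -180.0]
force: [0.8, -0.6, 0.4]
opening: 0.0878
gripper_force: 0.0
```

>>> play_rows([
  {"x": 0,"y": 0,"z": 0,"rx": 0,"ry": 0,"rz": 0},
  {"x": 0,"y": 0,"z": 0,"rx": 0,"ry": 0,"rz": 0},
  {"x": 0,"y": 0,"z": 0,"rx": 0,"ry": 0,"rz": 0},
  {"x": 0,"y": 0,"z": 0,"rx": 0,"ry": 0,"rz": 0},
  {"x": 0,"y": 0,"z": 0,"rx": 0,"ry": 0,"rz": 0},
  {"x": 0,"y": 0,"z": 0,"rx": 0,"ry": 0,"rz": 0},
  {"x": 0,"y": 0,"z": 0,"rx": 0,"ry": 0,"rz": 0},
], fingers=-1)

```text
clock: 15.9
tool_pos: [0.4491, 0.0582, 0.0353]
orientation: [180.0, 0.0, -179.9]
force: [-0.4, 0.1, 4.1]
opening: 0.0478
gripper_force: 30.0
```

Run:
```python
from h import *
T=cv2.imread("pics/top3.png");T0=cv2.imread("pics/top0.png")
r=blobs(T,"red",(386,165),15)[0];r0=blobs(T0,"red",(259,173),15)[0];k=blobs(T,"cork",(386,165),15)[0];b=blobs(T0,"blue",(310,231),15)[0]
print("red",plane("top",[r[1]],.029),"red0",plane("top",[r0[1]],.023),"cork",plane("top",[k[1]],.006),"blue0",plane("top",[b[1]],.03))
go(.6515,-.169,.15,180)
```

```text
red [[ 0.65288504 -0.17045285  0.029     ]] red0 [[0.62007699 0.21625505 0.023     ]] cork [[ 0.65177854 -0.16833633  0.006     ]] blue0 [[0.44904133 0.05904645 0.03      ]]
pos [0.4491 0.0582 0.0353] rpy [ 1.8000e+02  1.0000e-02 -1.7992e+02] f [-0.4  0.1  4.1] t 15.9
units [-8.08 -9.1  -4.59] turn [0.   0.   0.02]
```

>>> play_rows([
  {"x": 0,"y": 0,"z": -0.4,"rx": 0,"ry": 0,"rz": 0},
  {"x": 0,"y": 0,"z": -0.8,"rx": 0,"ry": 0,"rz": 0},
  {"x": 0,"y": 0,"z": -0.9,"rx": 0,"ry": 0,"rz": 0},
  {"x": 0,"y": 0,"z": -1,"rx": 0,"ry": 0,"rz": 0},
  {"x": 0,"y": 0,"z": -0.9,"rx": 0,"ry": 0,"rz": 0},
  {"x": -0.4,"y": -0.5,"z": 0,"rx": 0,"ry": 0,"rz": 0},
  {"x": -0.8,"y": -0.9,"z": 0,"rx": 0,"ry": 0,"rz": 0},
  {"x": -0.8,"y": -0.9,"z": 0,"rx": 0,"ry": 0,"rz": 0},
  {"x": -0.8,"y": -0.9,"z": 0,"rx": 0,"ry": 0,"rz": 0},
  {"x": -0.8,"y": -0.9,"z": 0,"rx": 0,"ry": 0,"rz": 0},
  {"x": -0.8,"y": -0.9,"z": 0,"rx": 0,"ry": 0,"rz": 0},
  {"x": -0.8,"y": -0.9,"z": 0,"rx": 0,"ry": 0,"rz": 0},
  {"x": -0.8,"y": -0.9,"z": 0,"rx": 0,"ry": 0,"rz": 0},
  {"x": -0.8,"y": -0.9,"z": 0,"rx": 0,"ry": 0,"rz": 0},
  {"x": -0.8,"y": -0.9,"z": 0,"rx": 0,"ry": 0,"rz": 0},
  {"x": -0.52,"y": -0.5,"z": 0,"rx": 0,"ry": 0,"rz": 0},
  {"x": 0,"y": 0,"z": 0,"rx": 0,"ry": 0,"rz": 0},
  {"x": 0,"y": 0,"z": 0,"rx": 0,"ry": 0,"rz": 0},
])

```text
clock: 18.15
tool_pos: [0.6517, -0.1687, 0.135]
orientation: [180.0, -0.0, -179.9]
force: [0.5, -0.7, -0.2]
opening: 0.0471
gripper_force: 30.0
```

Run:
```python
from h import *
go(.652,-.1695,.0583,180)
T=cams.snapshot("top");S=cams.snapshot("side")
a=S[100:220,240:440];b=T[110:230,300:500]
cv2.imwrite("pics/c4.png",cv2.resize(np.hstack([a,b]),None,fx=2,fy=2,interpolation=cv2.INTER_CUBIC))
```

```text
pos [ 0.6517 -0.1687  0.135 ] rpy [ 1.7998e+02 -4.0000e-02 -1.7994e+02] f [ 0.5 -0.7 -0.2] t 18.15
units [-0.01 -0.03  3.07] turn [ 0.   -0.01  0.02]
```

View pics/c4.png

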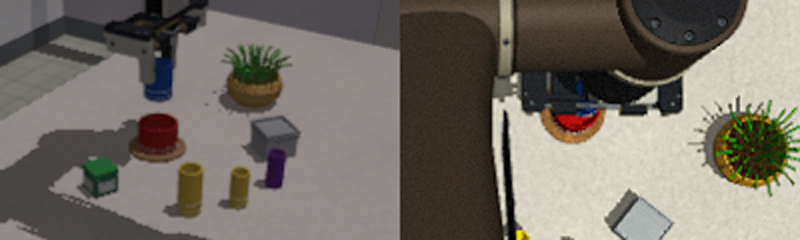

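Blue hangs straight above red, which stands centred on the coaster (side crop, red at about (158,133)). I lower it in.

>>> play_rows([
  {"x": 0,"y": 0,"z": 0.6,"rx": 0,"ry": 0,"rz": 0},
  {"x": 0,"y": 0,"z": 0.6,"rx": 0,"ry": 0,"rz": 0},
  {"x": 0,"y": 0,"z": 0.5,"rx": 0,"ry": 0,"rz": 0},
  {"x": 0,"y": 0,"z": 0.5,"rx": 0,"ry": 0,"rz": 0},
  {"x": 0,"y": 0,"z": 0.4,"rx": 0,"ry": 0,"rz": 0},
  {"x": 0,"y": 0,"z": 0.3,"rx": 0,"ry": 0,"rz": 0},
  {"x": 0,"y": 0,"z": 0.17,"rx": 0,"ry": 0,"rz": 0},
  {"x": 0,"y": 0,"z": 0,"rx": 0,"ry": 0,"rz": 0},
  {"x": 0,"y": 0,"z": 0,"rx": 0,"ry": 0,"rz": 0},
])

```text
clock: 19.38
tool_pos: [0.6526, -0.1691, 0.0587]
orientation: [-180.0, 0.0, -179.9]
force: [0.1, 0.2, -1.1]
opening: 0.0476
gripper_force: 30.0
```

>>> play_rows([
  {"x": 0,"y": 0,"z": 0.03,"rx": 0,"ry": 0,"rz": 0},
  {"x": 0,"y": 0,"z": 0,"rx": 0,"ry": 0,"rz": 0},
])

```text
clock: 19.62
tool_pos: [0.6524, -0.169, 0.0578]
orientation: [180.0, 0.0, -179.9]
force: [-0.1, 0.7, -0.2]
opening: 0.0479
gripper_force: 30.0
```

>>> play_rows([
  {"x": 0,"y": 0,"z": 0,"rx": 0,"ry": 0,"rz": 0},
  {"x": 0,"y": 0,"z": 0,"rx": 0,"ry": 0,"rz": 0},
  {"x": 0,"y": 0,"z": 0,"rx": 0,"ry": 0,"rz": 0},
  {"x": 0,"y": 0,"z": 0,"rx": 0,"ry": 0,"rz": 0},
  {"x": 0,"y": 0,"z": -0.3,"rx": 0,"ry": 0,"rz": 0},
  {"x": 0,"y": 0,"z": -0.7,"rx": 0,"ry": 0,"rz": 0},
  {"x": 0,"y": 0,"z": -0.8,"rx": 0,"ry": 0,"rz": 0},
  {"x": 0,"y": 0,"z": -0.9,"rx": 0,"ry": 0,"rz": 0},
  {"x": 0,"y": 0,"z": -0.5,"rx": 0,"ry": 0,"rz": 0},
], fingers=1)

```text
clock: 20.75
tool_pos: [0.6532, -0.1691, 0.1403]
orientation: [-180.0, 0.2, -179.9]
force: [-0.2, 1.0, -0.3]
opening: 0.0875
gripper_force: 0.0
```

>>> play_rows([
  {"x": 0.5,"y": 0.2,"z": 0,"rx": 0,"ry": 0,"rz": 0},
  {"x": 0.9,"y": 0.4,"z": 0,"rx": 0,"ry": 0,"rz": 0},
  {"x": 0.9,"y": 0.4,"z": 0,"rx": 0,"ry": 0,"rz": 0},
  {"x": 0.9,"y": 0.4,"z": 0,"rx": 0,"ry": 0,"rz": 0},
  {"x": 0.9,"y": 0.4,"z": 0,"rx": 0,"ry": 0,"rz": 0},
  {"x": 0.9,"y": 0.4,"z": 0,"rx": 0,"ry": 0,"rz": 0},
  {"x": 0.9,"y": 0.4,"z": 0,"rx": 0,"ry": 0,"rz": 0},
  {"x": 0.9,"y": 0.4,"z": 0,"rx": 0,"ry": 0,"rz": 0},
  {"x": 0.7,"y": 0.2,"z": 0,"rx": 0,"ry": 0,"rz": 0},
  {"x": 0.32,"y": 0.12,"z": 0,"rx": 0,"ry": 0,"rz": 0},
  {"x": 0,"y": 0,"z": 0,"rx": 0,"ry": 0,"rz": 0},
  {"x": 0,"y": 0,"z": 0,"rx": 0,"ry": 0,"rz": 0},
], fingers=0.2)

```text
clock: 22.25
tool_pos: [0.4573, -0.0864, 0.1376]
orientation: [-180.0, 0.0, -179.9]
force: [0.6, -0.8, -1.2]
opening: 0.0525
gripper_force: 0.0
```

Run:
```python
from h import *
T0=cv2.imread("pics/top0.png")
print("yellow",plane("top",[blobs(T0,"yellow",(359,229),8)[0][1]],.03))
T=cams.snapshot("top");S=cams.snapshot("side")
for k,z in(("blue",.052),("red",.029)):
    for b in blobs(T,k,(386,165),15): print(k,b[0],plane("top",[b[1]],z))
go(.4565,-.0861,.035,180)
a=S[100:220,240:440];b=T[110:230,300:500]
cv2.imwrite("pics/c5.png",cv2.resize(np.hstack([a,b]),None,fx=2,fy=2,interpolation=cv2.INTER_CUBIC))
```

```text
yellow [[ 0.45641451 -0.08604772  0.03      ]]
blue 226.5 [[ 0.65465055 -0.17126476  0.052     ]]
red 109.0 [[ 0.65251308 -0.16979202  0.029     ]]
pos [ 0.4572 -0.0865  0.1374] rpy [-1.7999e+02 -1.0000e-02 -1.7994e+02] f [0.2 0.6 0. ] t 22.35
units [0.03 0.01 4.1 ] turn [-0.   -0.    0.01]
```

View pics/c5.png

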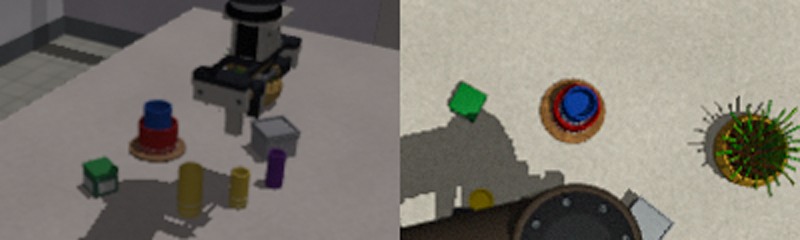

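Blue stands inside red on the coaster (top crop around (575,103)). Now I grasp the small yellow one.

>>> play_rows([
  {"x": 0.03,"y": 0.01,"z": 0.8,"rx": 0,"ry": 0,"rz": 0},
  {"x": 0,"y": 0,"z": 0.8,"rx": 0,"ry": 0,"rz": 0},
  {"x": 0,"y": 0,"z": 0.8,"rx": 0,"ry": 0,"rz": 0},
  {"x": 0,"y": 0,"z": 0.7,"rx": 0,"ry": 0,"rz": 0},
  {"x": 0,"y": 0,"z": 0.6,"rx": 0,"ry": 0,"rz": 0},
  {"x": 0,"y": 0,"z": 0.38,"rx": 0,"ry": 0,"rz": 0},
  {"x": 0,"y": 0,"z": 0,"rx": 0,"ry": 0,"rz": 0},
])

```text
clock: 23.22
tool_pos: [0.4557, -0.0863, 0.0349]
orientation: [-180.0, -0.1, -179.9]
force: [-0.1, -0.6, 0.2]
opening: 0.0527
gripper_force: 0.0
```

>>> play_rows([
  {"x": 0,"y": 0,"z": 0,"rx": 0,"ry": 0,"rz": 0},
  {"x": 0,"y": 0,"z": 0,"rx": 0,"ry": 0,"rz": 0},
  {"x": 0,"y": 0,"z": 0,"rx": 0,"ry": 0,"rz": 0},
  {"x": 0,"y": 0,"z": 0,"rx": 0,"ry": 0,"rz": 0},
  {"x": 0,"y": 0,"z": 0,"rx": 0,"ry": 0,"rz": 0},
  {"x": 0,"y": 0,"z": 0,"rx": 0,"ry": 0,"rz": 0},
], fingers=-1)

```text
clock: 23.98
tool_pos: [0.4563, -0.086, 0.0358]
orientation: [180.0, 0.0, -179.9]
force: [-0.3, 1.3, 4.4]
opening: 0.0279
gripper_force: 30.0
```

Run:
```python
from h import *
go(.653,-.1695,.15,180)
```

```text
pos [ 0.4563 -0.086   0.0358] rpy [ 1.8000e+02  4.0000e-02 -1.7991e+02] f [-0.3  1.3  4.4] t 23.975
units [-7.87 -3.35 -4.56] turn [0.   0.01 0.02]
```

>>> play_rows([
  {"x": 0,"y": 0,"z": -0.4,"rx": 0,"ry": 0,"rz": 0},
  {"x": 0,"y": 0,"z": -0.8,"rx": 0,"ry": 0,"rz": 0},
  {"x": 0,"y": 0,"z": -1,"rx": 0,"ry": 0,"rz": 0},
  {"x": 0,"y": 0,"z": -1,"rx": 0,"ry": 0,"rz": 0},
  {"x": 0,"y": 0,"z": -1,"rx": 0,"ry": 0,"rz": 0},
  {"x": 0,"y": 0,"z": -0.8,"rx": 0,"ry": 0,"rz": 0},
  {"x": -0.5,"y": -0.2,"z": 0,"rx": 0,"ry": 0,"rz": 0},
  {"x": -0.9,"y": -0.4,"z": 0,"rx": 0,"ry": 0,"rz": 0},
  {"x": -0.9,"y": -0.4,"z": 0,"rx": 0,"ry": 0,"rz": 0},
  {"x": -0.9,"y": -0.4,"z": 0,"rx": 0,"ry": 0,"rz": 0},
  {"x": -0.9,"y": -0.4,"z": 0,"rx": 0,"ry": 0,"rz": 0},
  {"x": -0.9,"y": -0.4,"z": 0,"rx": 0,"ry": 0,"rz": 0},
  {"x": -0.9,"y": -0.4,"z": 0,"rx": 0,"ry": 0,"rz": 0},
  {"x": -0.9,"y": -0.4,"z": 0,"rx": 0,"ry": 0,"rz": 0},
  {"x": -0.7,"y": -0.2,"z": 0,"rx": 0,"ry": 0,"rz": 0},
  {"x": -0.37,"y": -0.15,"z": 0,"rx": 0,"ry": 0,"rz": 0},
  {"x": 0,"y": 0,"z": 0,"rx": 0,"ry": 0,"rz": 0},
  {"x": 0,"y": 0,"z": 0,"rx": 0,"ry": 0,"rz": 0},
])

```text
clock: 26.22
tool_pos: [0.6522, -0.1695, 0.1603]
orientation: [180.0, -0.0, -179.9]
force: [-0.1, 0.5, -0.2]
opening: 0.0283
gripper_force: 29.9
```

Run:
```python
from h import *
go(.653,-.1695,.0865,180)
```

```text
pos [ 0.6522 -0.1695  0.1603] rpy [ 1.7999e+02 -4.0000e-02 -1.7993e+02] f [-0.1  0.5 -0.2] t 26.225
units [-0.03 -0.    2.95] turn [ 0.   -0.01  0.02]
```

>>> play_rows([
  {"x": 0,"y": 0,"z": 0.5,"rx": 0,"ry": 0,"rz": 0},
  {"x": 0,"y": 0,"z": 0.6,"rx": 0,"ry": 0,"rz": 0},
  {"x": 0,"y": 0,"z": 0.5,"rx": 0,"ry": 0,"rz": 0},
  {"x": 0,"y": 0,"z": 0.4,"rx": 0,"ry": 0,"rz": 0},
  {"x": 0,"y": 0,"z": 0.4,"rx": 0,"ry": 0,"rz": 0},
  {"x": 0,"y": 0,"z": 0.3,"rx": 0,"ry": 0,"rz": 0},
  {"x": 0,"y": 0,"z": 0.25,"rx": 0,"ry": 0,"rz": 0},
  {"x": 0,"y": 0,"z": 0,"rx": 0,"ry": 0,"rz": 0},
  {"x": 0,"y": 0,"z": 0,"rx": 0,"ry": 0,"rz": 0},
])

```text
clock: 27.35
tool_pos: [0.6529, -0.1696, 0.0871]
orientation: [180.0, 0.0, -179.9]
force: [0.1, 0.6, -0.6]
opening: 0.0282
gripper_force: 29.9
```

>>> play_rows([
  {"x": 0,"y": 0,"z": 0.03,"rx": 0,"ry": 0,"rz": 0},
  {"x": 0,"y": 0,"z": 0,"rx": 0,"ry": 0,"rz": 0},
])

```text
clock: 27.6
tool_pos: [0.6528, -0.1696, 0.0861]
orientation: [180.0, 0.0, -179.9]
force: [-0.8, 0.1, -0.3]
opening: 0.0282
gripper_force: 29.9
```

>>> play_rows([
  {"x": 0,"y": 0,"z": 0,"rx": 0,"ry": 0,"rz": 0},
  {"x": 0,"y": 0,"z": 0,"rx": 0,"ry": 0,"rz": 0},
  {"x": 0,"y": 0,"z": 0,"rx": 0,"ry": 0,"rz": 0},
  {"x": 0,"y": 0,"z": 0,"rx": 0,"ry": 0,"rz": 0},
  {"x": 0,"y": 0,"z": -0.3,"rx": 0,"ry": 0,"rz": 0},
  {"x": 0,"y": 0,"z": -0.7,"rx": 0,"ry": 0,"rz": 0},
  {"x": 0,"y": 0,"z": -0.8,"rx": 0,"ry": 0,"rz": 0},
  {"x": 0,"y": 0,"z": -0.8,"rx": 0,"ry": 0,"rz": 0},
  {"x": 0.5,"y": -0.2,"z": 0,"rx": 0,"ry": 0,"rz": 0},
  {"x": 0.9,"y": -0.5,"z": 0,"rx": 0,"ry": 0,"rz": 0},
  {"x": 0.9,"y": -0.5,"z": 0,"rx": 0,"ry": 0,"rz": 0},
  {"x": 0.9,"y": -0.5,"z": 0,"rx": 0,"ry": 0,"rz": 0},
  {"x": 0.9,"y": -0.5,"z": 0,"rx": 0,"ry": 0,"rz": 0},
  {"x": 0.9,"y": -0.5,"z": 0,"rx": 0,"ry": 0,"rz": 0},
  {"x": 0.9,"y": -0.5,"z": 0,"rx": 0,"ry": 0,"rz": 0},
  {"x": 0.7,"y": -0.4,"z": 0,"rx": 0,"ry": 0,"rz": 0},
  {"x": 0.43,"y": -0.24,"z": 0,"rx": 0,"ry": 0,"rz": 0},
  {"x": 0,"y": 0,"z": 0,"rx": 0,"ry": 0,"rz": 0},
], fingers=1)

```text
clock: 29.85
tool_pos: [0.4767, -0.2662, 0.1512]
orientation: [-180.0, 0.0, -180.0]
force: [0.0, -0.1, -0.4]
opening: 0.0877
gripper_force: 0.0
```

Run:
```python
from h import *
print(ctrl.get_obs()["joint_pos"].round(1))
go(.4772,-.2655,.022,140.6)
T=cams.snapshot("top");S=cams.snapshot("side")
a=S[100:220,240:440];b=T[110:230,300:500]
cv2.imwrite("pics/c6.png",cv2.resize(np.hstack([a,b]),None,fx=2,fy=2,interpolation=cv2.INTER_CUBIC))
```

```text
[ -8.6  12.1 -21.7   0.  -56.2 -81.4]
pos [ 0.4767 -0.2662  0.1512] rpy [-1.8000e+02  1.0000e-02 -1.7997e+02] f [ 0.  -0.1 -0.4] t 29.85
units [-0.02  0.03  5.17] turn [0.   0.   9.86]
```

View pics/c6.png

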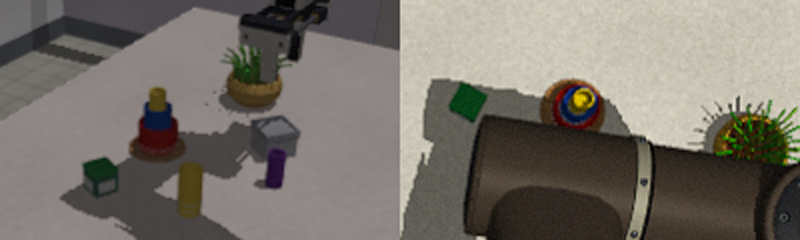

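All three beakers are nested (top crop around (578,103)). I turn to the metal tin's yaw and go down.

>>> play_rows([
  {"x": 0,"y": 0,"z": 0,"rx": 0,"ry": 0,"rz": 0.98},
  {"x": 0,"y": 0,"z": 0,"rx": 0,"ry": 0,"rz": 0.98},
  {"x": 0,"y": 0,"z": 0,"rx": 0,"ry": 0,"rz": 0.98},
  {"x": 0,"y": 0,"z": 0,"rx": 0,"ry": 0,"rz": 0.98},
  {"x": 0,"y": 0,"z": 0,"rx": 0,"ry": 0,"rz": 0.98},
  {"x": 0,"y": 0,"z": 0.3,"rx": 0,"ry": 0,"rz": 0.98},
  {"x": 0,"y": 0,"z": 0.4,"rx": 0,"ry": 0,"rz": 0.98},
  {"x": 0,"y": 0,"z": 0.4,"rx": 0,"ry": 0,"rz": 0.98},
  {"x": 0,"y": 0,"z": 0.4,"rx": 0,"ry": 0,"rz": 0.98},
  {"x": 0,"y": 0,"z": 0.5,"rx": 0,"ry": 0,"rz": 0.98},
  {"x": 0,"y": 0,"z": 0.5,"rx": 0,"ry": 0,"rz": 0.06},
  {"x": 0,"y": 0,"z": 0,"rx": 0,"ry": 0,"rz": 0},
  {"x": 0,"y": 0,"z": 0,"rx": 0,"ry": 0,"rz": 0},
])

```text
clock: 31.58
tool_pos: [0.4776, -0.2658, 0.0887]
orientation: [-180.0, 0.0, 140.7]
force: [-0.5, -0.4, -0.4]
opening: 0.088
gripper_force: 0.0
```

Run:
```python
from h import *
go(.4772,-.2655,.022,140.6)
```

```text
pos [ 0.4776 -0.2658  0.0887] rpy [-1.800e+02  1.000e-02  1.407e+02] f [-0.5 -0.4 -0.4] t 31.575
units [ 0.02 -0.    2.67] turn [-0.    0.    0.03]
```

>>> play_rows([
  {"x": 0,"y": 0,"z": 0.6,"rx": 0,"ry": 0,"rz": 0},
  {"x": 0,"y": 0,"z": 0.6,"rx": 0,"ry": 0,"rz": 0},
  {"x": 0,"y": 0,"z": 0.5,"rx": 0,"ry": 0,"rz": 0},
  {"x": 0,"y": 0,"z": 0.5,"rx": 0,"ry": 0,"rz": 0},
  {"x": 0,"y": 0,"z": 0.45,"rx": 0,"ry": 0,"rz": 0},
  {"x": 0,"y": 0,"z": 0,"rx": 0,"ry": 0,"rz": 0},
])

```text
clock: 32.33
tool_pos: [0.4765, -0.2657, 0.0212]
orientation: [-179.9, -0.1, 140.6]
force: [-0.2, -0.4, -0.2]
opening: 0.0878
gripper_force: 0.0
```

>>> play_rows([
  {"x": 0,"y": 0,"z": 0,"rx": 0,"ry": 0,"rz": 0},
  {"x": 0,"y": 0,"z": 0,"rx": 0,"ry": 0,"rz": 0},
  {"x": 0,"y": 0,"z": 0,"rx": 0,"ry": 0,"rz": 0},
  {"x": 0,"y": 0,"z": 0,"rx": 0,"ry": 0,"rz": 0},
  {"x": 0,"y": 0,"z": 0,"rx": 0,"ry": 0,"rz": 0},
  {"x": 0,"y": 0,"z": 0,"rx": 0,"ry": 0,"rz": 0},
], fingers=-1)

```text
clock: 33.08
tool_pos: [0.4774, -0.2659, 0.0227]
orientation: [180.0, 0.0, 140.6]
force: [-0.1, -0.5, 6.7]
opening: 0.0629
gripper_force: 29.9
```

>>> play_rows([
  {"x": 0,"y": 0,"z": -0.4,"rx": 0,"ry": 0,"rz": 0},
  {"x": 0,"y": 0,"z": -0.8,"rx": 0,"ry": 0,"rz": 0},
  {"x": 0,"y": 0,"z": -1,"rx": 0,"ry": 0,"rz": 0},
  {"x": 0,"y": 0,"z": -1,"rx": 0,"ry": 0,"rz": 0},
  {"x": 0,"y": 0,"z": -1,"rx": 0,"ry": 0,"rz": 0},
  {"x": 0,"y": 0,"z": -0.8,"rx": 0,"ry": 0,"rz": -0.5},
  {"x": 0,"y": 0,"z": 0,"rx": 0,"ry": 0,"rz": -0.98},
  {"x": 0,"y": 0,"z": 0,"rx": 0,"ry": 0,"rz": -0.98},
  {"x": 0,"y": 0,"z": 0,"rx": 0,"ry": 0,"rz": -0.98},
  {"x": 0,"y": 0,"z": 0,"rx": 0,"ry": 0,"rz": -0.98},
  {"x": 0,"y": 0,"z": 0,"rx": 0,"ry": 0,"rz": -0.98},
  {"x": 0,"y": 0,"z": 0,"rx": 0,"ry": 0,"rz": -0.98},
  {"x": 0,"y": 0,"z": 0,"rx": 0,"ry": 0,"rz": -0.98},
  {"x": 0,"y": 0,"z": 0,"rx": 0,"ry": 0,"rz": -0.98},
  {"x": 0,"y": 0,"z": 0,"rx": 0,"ry": 0,"rz": -0.98},
  {"x": 0,"y": 0,"z": 0,"rx": 0,"ry": 0,"rz": -0.98},
  {"x": 0,"y": 0,"z": 0,"rx": 0,"ry": 0,"rz": -0.98},
  {"x": 0,"y": 0,"z": 0,"rx": 0,"ry": 0,"rz": -0.98},
  {"x": 0,"y": 0,"z": 0,"rx": 0,"ry": 0,"rz": -0.74},
  {"x": 0,"y": 0,"z": 0,"rx": 0,"ry": 0,"rz": 0},
])

```text
clock: 35.58
tool_pos: [0.4767, -0.2656, 0.1472]
orientation: [180.0, -0.0, -167.4]
force: [0.3, 0.8, -3.7]
opening: 0.063
gripper_force: 29.9
```

Run:
```python
from h import *
go(.4938,.2703,.12,192.65)
```

```text
pos [ 0.4767 -0.2656  0.1472] rpy [ 1.7997e+02 -4.0000e-02 -1.6740e+02] f [ 0.3  0.8 -3.7] t 35.575
units [-5.34 20.77  1.1 ] turn [ 0.01 -0.01 -0.01]
```

>>> play_rows([
  {"x": -0.1,"y": 0.5,"z": 0,"rx": 0,"ry": 0,"rz": 0},
  {"x": -0.25,"y": 0.97,"z": 0,"rx": 0,"ry": 0,"rz": 0},
  {"x": -0.25,"y": 0.97,"z": 0,"rx": 0,"ry": 0,"rz": 0},
  {"x": -0.25,"y": 0.97,"z": 0,"rx": 0,"ry": 0,"rz": 0},
  {"x": -0.25,"y": 0.97,"z": 0,"rx": 0,"ry": 0,"rz": 0},
  {"x": -0.25,"y": 0.97,"z": 0,"rx": 0,"ry": 0,"rz": 0},
  {"x": -0.25,"y": 0.97,"z": 0,"rx": 0,"ry": 0,"rz": 0},
  {"x": -0.25,"y": 0.97,"z": 0,"rx": 0,"ry": 0,"rz": 0},
  {"x": -0.25,"y": 0.97,"z": 0,"rx": 0,"ry": 0,"rz": 0},
  {"x": -0.25,"y": 0.97,"z": 0,"rx": 0,"ry": 0,"rz": 0},
  {"x": -0.25,"y": 0.97,"z": 0,"rx": 0,"ry": 0,"rz": 0},
  {"x": -0.25,"y": 0.97,"z": 0,"rx": 0,"ry": 0,"rz": 0},
  {"x": -0.25,"y": 0.97,"z": 0,"rx": 0,"ry": 0,"rz": 0},
  {"x": -0.25,"y": 0.97,"z": 0,"rx": 0,"ry": 0,"rz": 0},
  {"x": -0.25,"y": 0.97,"z": 0,"rx": 0,"ry": 0,"rz": 0},
  {"x": -0.25,"y": 0.97,"z": 0,"rx": 0,"ry": 0,"rz": 0},
  {"x": -0.25,"y": 0.97,"z": 0,"rx": 0,"ry": 0,"rz": 0},
  {"x": -0.25,"y": 0.97,"z": 0,"rx": 0,"ry": 0,"rz": 0},
  {"x": -0.25,"y": 0.97,"z": 0,"rx": 0,"ry": 0,"rz": 0},
  {"x": -0.25,"y": 0.97,"z": 0,"rx": 0,"ry": 0,"rz": 0},
])

```text
clock: 38.08
tool_pos: [0.4917, 0.224, 0.1474]
orientation: [180.0, -0.0, -167.4]
force: [-0.4, -0.3, -2.6]
opening: 0.0629
gripper_force: 29.9
```

>>> play_rows([
  {"x": -0.25,"y": 0.8,"z": 0,"rx": 0,"ry": 0,"rz": 0},
  {"x": -0.15,"y": 0.6,"z": 0.2,"rx": 0,"ry": 0,"rz": 0},
  {"x": -0.09,"y": 0.44,"z": 0.4,"rx": 0,"ry": 0,"rz": 0},
  {"x": 0,"y": 0,"z": 0.6,"rx": 0,"ry": 0,"rz": 0},
  {"x": 0,"y": 0,"z": 0.8,"rx": 0,"ry": 0,"rz": 0},
  {"x": 0,"y": 0,"z": 0.7,"rx": 0,"ry": 0,"rz": 0},
  {"x": 0,"y": 0,"z": 0.6,"rx": 0,"ry": 0,"rz": 0},
  {"x": 0,"y": 0,"z": 0.4,"rx": 0,"ry": 0,"rz": 0},
  {"x": 0,"y": 0,"z": 0.2,"rx": 0,"ry": 0,"rz": 0},
  {"x": 0,"y": 0,"z": 0,"rx": 0,"ry": 0,"rz": 0},
  {"x": 0,"y": 0,"z": 0,"rx": 0,"ry": 0,"rz": 0},
])

```text
clock: 39.45
tool_pos: [0.4942, 0.2704, 0.0503]
orientation: [180.0, 0.0, -167.4]
force: [-0.0, 0.2, -2.5]
opening: 0.0629
gripper_force: 29.9
```

Run:
```python
from h import *
go(.4938,.2703,.0288,192.65)
```

```text
pos [0.4942 0.2704 0.0503] rpy [ 1.7997e+02  5.0000e-02 -1.6736e+02] f [-0.   0.2 -2.5] t 39.45
units [ 0.02 -0.    0.86] turn [ 0.01  0.01 -0.  ]
```

>>> play_rows([
  {"x": 0,"y": 0,"z": 0.3,"rx": 0,"ry": 0,"rz": 0},
  {"x": 0,"y": 0,"z": 0.25,"rx": 0,"ry": 0,"rz": 0},
  {"x": 0,"y": 0,"z": 0.2,"rx": 0,"ry": 0,"rz": 0},
  {"x": 0,"y": 0,"z": 0.09,"rx": 0,"ry": 0,"rz": 0},
  {"x": 0,"y": 0,"z": 0,"rx": 0,"ry": 0,"rz": 0},
  {"x": 0,"y": 0,"z": 0,"rx": 0,"ry": 0,"rz": 0},
])

```text
clock: 40.2
tool_pos: [0.494, 0.2702, 0.0288]
orientation: [180.0, 0.0, -167.4]
force: [-0.6, 0.3, -2.8]
opening: 0.0627
gripper_force: 29.9
```

>>> play_rows([
  {"x": 0,"y": 0,"z": 0.02,"rx": 0,"ry": 0,"rz": 0},
  {"x": 0,"y": 0,"z": 0,"rx": 0,"ry": 0,"rz": 0},
  {"x": 0,"y": 0,"z": 0,"rx": 0,"ry": 0,"rz": 0},
  {"x": 0,"y": 0,"z": 0,"rx": 0,"ry": 0,"rz": 0},
  {"x": 0,"y": 0,"z": -0.3,"rx": 0,"ry": 0,"rz": 0},
  {"x": 0,"y": 0,"z": -0.7,"rx": 0,"ry": 0,"rz": 0},
  {"x": 0,"y": 0,"z": -1,"rx": 0,"ry": 0,"rz": 0},
  {"x": 0,"y": 0,"z": -1,"rx": 0,"ry": 0,"rz": 0},
  {"x": 0,"y": 0,"z": -1,"rx": 0,"ry": 0,"rz": 0},
], fingers=1)

```text
clock: 41.32
tool_pos: [0.4939, 0.2701, 0.1297]
orientation: [180.0, 0.0, -167.4]
force: [-0.1, 0.2, -0.6]
opening: 0.0881
gripper_force: 0.0
```

Run:
```python
from h import *
go(.659,-.0084,.13,-208.3)
```

```text
pos [0.4939 0.2701 0.1297] rpy [ 1.7999e+02  3.0000e-02 -1.6736e+02] f [-0.1  0.2 -0.6] t 41.325
units [-4.010e+00 -1.231e+01 -1.000e-02] turn [1.000e-02 1.000e-02 1.023e+01]
```

>>> play_rows([
  {"x": -0.2,"y": -0.6,"z": 0,"rx": 0,"ry": 0,"rz": 0},
  {"x": -0.31,"y": -0.95,"z": 0,"rx": 0,"ry": 0,"rz": 0},
  {"x": -0.31,"y": -0.95,"z": 0,"rx": 0,"ry": 0,"rz": 0},
  {"x": -0.31,"y": -0.95,"z": 0,"rx": 0,"ry": 0,"rz": 0},
  {"x": -0.31,"y": -0.95,"z": 0,"rx": 0,"ry": 0,"rz": 0},
  {"x": -0.31,"y": -0.95,"z": 0,"rx": 0,"ry": 0,"rz": 0},
  {"x": -0.31,"y": -0.95,"z": 0,"rx": 0,"ry": 0,"rz": 0},
  {"x": -0.31,"y": -0.95,"z": 0,"rx": 0,"ry": 0,"rz": 0},
  {"x": -0.31,"y": -0.95,"z": 0,"rx": 0,"ry": 0,"rz": 0},
  {"x": -0.31,"y": -0.95,"z": 0,"rx": 0,"ry": 0,"rz": 0},
  {"x": -0.31,"y": -0.95,"z": 0,"rx": 0,"ry": 0,"rz": 0},
  {"x": -0.31,"y": -0.95,"z": 0,"rx": 0,"ry": 0,"rz": 0},
  {"x": -0.31,"y": -0.95,"z": 0,"rx": 0,"ry": 0,"rz": 0},
  {"x": -0.09,"y": -0.31,"z": 0,"rx": 0,"ry": 0,"rz": 0},
  {"x": 0,"y": 0,"z": 0,"rx": 0,"ry": 0,"rz": 0.98},
  {"x": 0,"y": 0,"z": 0,"rx": 0,"ry": 0,"rz": 0.98},
  {"x": 0,"y": 0,"z": 0,"rx": 0,"ry": 0,"rz": 0.98},
  {"x": 0,"y": 0,"z": 0,"rx": 0,"ry": 0,"rz": 0.98},
  {"x": 0,"y": 0,"z": 0,"rx": 0,"ry": 0,"rz": 0.98},
  {"x": 0,"y": 0,"z": 0,"rx": 0,"ry": 0,"rz": 0.98},
])

```text
clock: 43.82
tool_pos: [0.6585, -0.0081, 0.128]
orientation: [-180.0, -0.0, 169.0]
force: [0.1, 0.1, -1.0]
opening: 0.0876
gripper_force: 0.0
```

>>> play_rows([
  {"x": 0,"y": 0,"z": 0,"rx": 0,"ry": 0,"rz": 0.98},
  {"x": 0,"y": 0,"z": 0,"rx": 0,"ry": 0,"rz": 0.98},
  {"x": 0,"y": 0,"z": 0,"rx": 0,"ry": 0,"rz": 0.98},
  {"x": 0,"y": 0,"z": 0,"rx": 0,"ry": 0,"rz": 0.98},
  {"x": 0,"y": 0,"z": 0,"rx": 0,"ry": 0,"rz": 0.43},
  {"x": 0,"y": 0,"z": 0,"rx": 0,"ry": 0,"rz": 0},
])

```text
clock: 44.58
tool_pos: [0.6588, -0.0082, 0.1282]
orientation: [-180.0, -0.0, 151.8]
force: [0.4, 0.1, 0.3]
opening: 0.0874
gripper_force: 0.0
```

Run:
```python
from h import *
go(.659,-.0084,.02,-208.3)
S=cams.snapshot("side");T=cams.snapshot("top");cv2.imwrite("pics/top7.png",T)
a=S[130:290,180:380];b=T[140:300,180:380]
cv2.imwrite("pics/c7.png",cv2.resize(np.hstack([a,b]),None,fx=2,fy=2,interpolation=cv2.INTER_CUBIC))
```

```text
pos [ 0.6588 -0.0082  0.1282] rpy [-1.7999e+02 -2.0000e-02  1.5176e+02] f [0.4 0.1 0.3] t 44.575
units [-0.01 -0.    4.33] turn [-0.   -0.    0.01]
```

View pics/c7.png

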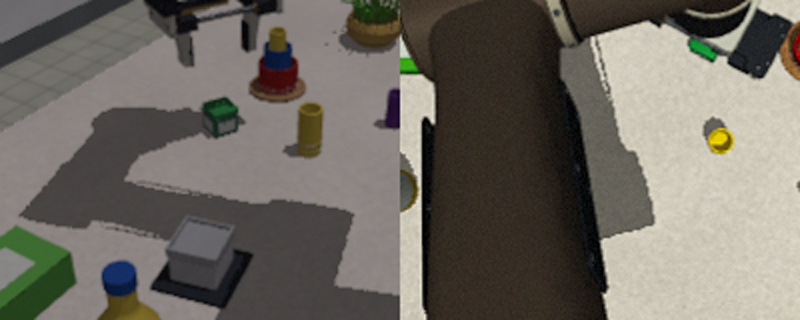

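The metal tin sits square in the middle of the slate (side crop around (203,250)). Now I grasp the green tin.

>>> play_rows([
  {"x": 0,"y": 0,"z": 0.9,"rx": 0,"ry": 0,"rz": 0},
  {"x": 0,"y": 0,"z": 0.9,"rx": 0,"ry": 0,"rz": 0},
  {"x": 0,"y": 0,"z": 0.8,"rx": 0,"ry": 0,"rz": 0},
  {"x": 0,"y": 0,"z": 0.7,"rx": 0,"ry": 0,"rz": 0},
  {"x": 0,"y": 0,"z": 0.6,"rx": 0,"ry": 0,"rz": 0},
  {"x": 0,"y": 0,"z": 0.4,"rx": 0,"ry": 0,"rz": 0},
  {"x": 0,"y": 0,"z": 0,"rx": 0,"ry": 0,"rz": 0},
])

```text
clock: 45.55
tool_pos: [0.6586, -0.0084, 0.02]
orientation: [-179.9, -0.1, 151.7]
force: [-0.4, 0.3, 1.0]
opening: 0.0881
gripper_force: 0.0
```

>>> play_rows([
  {"x": 0,"y": 0,"z": 0,"rx": 0,"ry": 0,"rz": 0},
  {"x": 0,"y": 0,"z": 0,"rx": 0,"ry": 0,"rz": 0},
  {"x": 0,"y": 0,"z": 0,"rx": 0,"ry": 0,"rz": 0},
  {"x": 0,"y": 0,"z": 0,"rx": 0,"ry": 0,"rz": 0},
  {"x": 0,"y": 0,"z": 0,"rx": 0,"ry": 0,"rz": 0},
  {"x": 0,"y": 0,"z": 0,"rx": 0,"ry": 0,"rz": 0},
  {"x": 0,"y": 0,"z": 0,"rx": 0,"ry": 0,"rz": 0},
], fingers=-1)

```text
clock: 46.42
tool_pos: [0.659, -0.0083, 0.0209]
orientation: [-180.0, 0.0, 151.7]
force: [-2.0, 0.0, 2.5]
opening: 0.0441
gripper_force: 30.0
```

>>> play_rows([
  {"x": 0,"y": 0,"z": -0.4,"rx": 0,"ry": 0,"rz": 0},
  {"x": 0,"y": 0,"z": -0.8,"rx": 0,"ry": 0,"rz": 0},
  {"x": 0,"y": 0,"z": -1,"rx": 0,"ry": 0,"rz": 0},
  {"x": 0,"y": 0,"z": -1,"rx": 0,"ry": 0,"rz": 0},
  {"x": 0,"y": 0,"z": -1,"rx": 0,"ry": 0,"rz": 0},
  {"x": 0,"y": 0,"z": -0.8,"rx": 0,"ry": 0,"rz": -0.5},
  {"x": 0,"y": 0,"z": 0,"rx": 0,"ry": 0,"rz": -0.98},
  {"x": 0,"y": 0,"z": 0,"rx": 0,"ry": 0,"rz": -0.98},
  {"x": 0,"y": 0,"z": 0,"rx": 0,"ry": 0,"rz": -0.98},
  {"x": 0,"y": 0,"z": 0,"rx": 0,"ry": 0,"rz": -0.98},
  {"x": 0,"y": 0,"z": 0,"rx": 0,"ry": 0,"rz": -0.98},
  {"x": 0,"y": 0,"z": 0,"rx": 0,"ry": 0,"rz": -0.98},
  {"x": 0,"y": 0,"z": 0,"rx": 0,"ry": 0,"rz": -0.98},
  {"x": 0,"y": 0,"z": 0,"rx": 0,"ry": 0,"rz": -0.98},
  {"x": 0,"y": 0,"z": 0,"rx": 0,"ry": 0,"rz": -0.98},
  {"x": 0,"y": 0,"z": 0,"rx": 0,"ry": 0,"rz": -0.9},
  {"x": 0,"y": 0,"z": 0,"rx": 0,"ry": 0,"rz": 0},
])

```text
clock: 48.55
tool_pos: [0.6589, -0.0083, 0.1462]
orientation: [180.0, 0.0, -167.4]
force: [0.2, -0.3, -1.1]
opening: 0.0435
gripper_force: 30.0
```

Run:
```python
from h import *
go(.4939,.2702,.145,-167.36)
S=cams.snapshot("side");T=cams.snapshot("top")
cv2.imwrite("pics/c8.png",cv2.resize(np.hstack([S[60:260,200:400],T[100:300,200:400]]),None,fx=2,fy=2,interpolation=cv2.INTER_CUBIC))
```

```text
pos [ 0.6589 -0.0083  0.1462] rpy [ 1.7999e+02  1.0000e-02 -1.6743e+02] f [ 0.2 -0.3 -1.1] t 48.55
units [ 4.02 12.31  0.05] turn [ 0.    0.   -0.02]
```

View pics/c8.png

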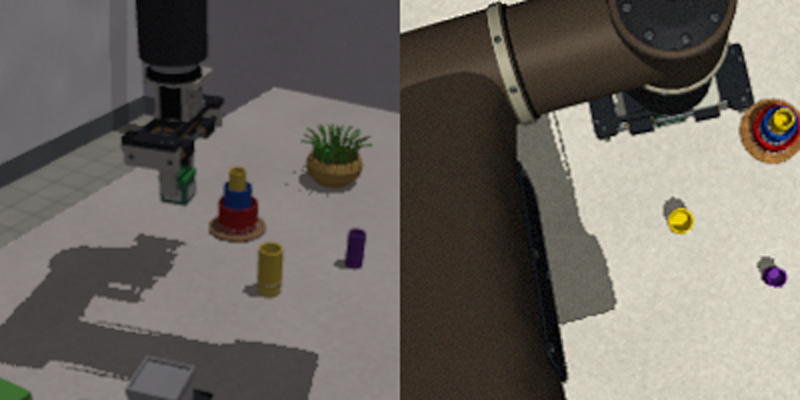

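The green tin is held level and lined up (side crop around (180,185)). I carry it over the metal tin.

>>> play_rows([
  {"x": 0.2,"y": 0.6,"z": 0,"rx": 0,"ry": 0,"rz": 0},
  {"x": 0.31,"y": 0.95,"z": 0,"rx": 0,"ry": 0,"rz": 0},
  {"x": 0.31,"y": 0.95,"z": 0,"rx": 0,"ry": 0,"rz": 0},
  {"x": 0.31,"y": 0.95,"z": 0,"rx": 0,"ry": 0,"rz": 0},
  {"x": 0.31,"y": 0.95,"z": 0,"rx": 0,"ry": 0,"rz": 0},
  {"x": 0.31,"y": 0.95,"z": 0,"rx": 0,"ry": 0,"rz": 0},
  {"x": 0.31,"y": 0.95,"z": 0,"rx": 0,"ry": 0,"rz": 0},
  {"x": 0.31,"y": 0.95,"z": 0,"rx": 0,"ry": 0,"rz": 0},
  {"x": 0.31,"y": 0.95,"z": 0,"rx": 0,"ry": 0,"rz": 0},
  {"x": 0.31,"y": 0.95,"z": 0,"rx": 0,"ry": 0,"rz": 0},
  {"x": 0.31,"y": 0.95,"z": 0,"rx": 0,"ry": 0,"rz": 0},
  {"x": 0.31,"y": 0.95,"z": 0,"rx": 0,"ry": 0,"rz": 0},
  {"x": 0.3,"y": 0.85,"z": 0,"rx": 0,"ry": 0,"rz": 0},
  {"x": 0.11,"y": 0.41,"z": 0,"rx": 0,"ry": 0,"rz": 0},
  {"x": 0,"y": 0,"z": 0,"rx": 0,"ry": 0,"rz": 0},
  {"x": 0,"y": 0,"z": 0,"rx": 0,"ry": 0,"rz": 0},
])

```text
clock: 50.65
tool_pos: [0.4939, 0.2698, 0.1458]
orientation: [-180.0, -0.0, -167.4]
force: [-0.1, 0.2, -0.9]
opening: 0.0438
gripper_force: 30.0
```

>>> play_rows([
  {"x": 0,"y": 0,"z": 0.5,"rx": 0,"ry": 0,"rz": 0},
  {"x": 0,"y": 0,"z": 0.6,"rx": 0,"ry": 0,"rz": 0},
  {"x": 0,"y": 0,"z": 0.5,"rx": 0,"ry": 0,"rz": 0},
  {"x": 0,"y": 0,"z": 0.2,"rx": 0,"ry": 0,"rz": 0},
  {"x": 0,"y": 0,"z": 0,"rx": 0,"ry": 0,"rz": 0},
  {"x": 0,"y": 0,"z": 0,"rx": 0,"ry": 0,"rz": 0},
])

```text
clock: 51.4
tool_pos: [0.4941, 0.2704, 0.1012]
orientation: [180.0, 0.0, -167.4]
force: [-0.1, -0.4, -0.8]
opening: 0.0439
gripper_force: 30.0
```

Run:
```python
from h import *
go(.4939,.2702,.0735,-167.36)
S=cams.snapshot("side")
cv2.imwrite("pics/c9.png",cv2.resize(S[180:300,200:360],None,fx=4,fy=4,interpolation=cv2.INTER_CUBIC))
```

```text
pos [0.4941 0.2704 0.1012] rpy [ 1.7999e+02  3.0000e-02 -1.6740e+02] f [-0.1 -0.4 -0.8] t 51.4
units [ 0.01 -0.    1.11] turn [ 0.    0.01 -0.01]
```

View pics/c9.png

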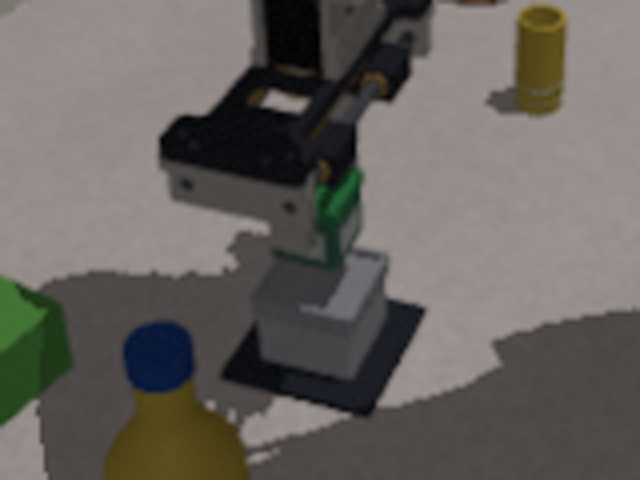

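Green hangs over the lid, aligned with its rim (crop about (320,260)). I lower it.

>>> play_rows([
  {"x": 0,"y": 0,"z": 0.35,"rx": 0,"ry": 0,"rz": 0},
  {"x": 0,"y": 0,"z": 0.3,"rx": 0,"ry": 0,"rz": 0},
  {"x": 0,"y": 0,"z": 0.25,"rx": 0,"ry": 0,"rz": 0},
  {"x": 0,"y": 0,"z": 0.2,"rx": 0,"ry": 0,"rz": 0},
  {"x": 0,"y": 0,"z": 0,"rx": 0,"ry": 0,"rz": 0},
  {"x": 0,"y": 0,"z": 0,"rx": 0,"ry": 0,"rz": 0},
])

```text
clock: 52.2
tool_pos: [0.4938, 0.2701, 0.0731]
orientation: [-180.0, -0.0, -167.4]
force: [0.4, 0.1, -1.7]
opening: 0.0438
gripper_force: 30.0
```

>>> play_rows([
  {"x": 0,"y": 0,"z": 0.02,"rx": 0,"ry": 0,"rz": 0},
  {"x": 0,"y": 0,"z": 0,"rx": 0,"ry": 0,"rz": 0},
  {"x": 0,"y": 0,"z": 0,"rx": 0,"ry": 0,"rz": 0},
])

```text
clock: 52.58
tool_pos: [0.4939, 0.2702, 0.0729]
orientation: [180.0, 0.0, -167.4]
force: [-0.3, -0.8, 1.2]
opening: 0.0435
gripper_force: 30.0
```

>>> play_rows([
  {"x": 0,"y": 0,"z": 0,"rx": 0,"ry": 0,"rz": 0},
  {"x": 0,"y": 0,"z": 0,"rx": 0,"ry": 0,"rz": 0},
  {"x": 0,"y": 0,"z": 0,"rx": 0,"ry": 0,"rz": 0},
  {"x": 0,"y": 0,"z": 0,"rx": 0,"ry": 0,"rz": 0},
  {"x": 0,"y": 0,"z": 0,"rx": 0,"ry": 0,"rz": 0},
  {"x": 0,"y": 0,"z": -0.3,"rx": 0,"ry": 0,"rz": 0},
  {"x": 0,"y": 0,"z": -0.7,"rx": 0,"ry": 0,"rz": 0},
  {"x": 0,"y": 0,"z": -1,"rx": 0,"ry": 0,"rz": 0},
  {"x": 0,"y": 0,"z": -1,"rx": 0,"ry": 0,"rz": 0},
  {"x": 0,"y": 0,"z": -1,"rx": 0,"ry": 0,"rz": 0},
  {"x": 0,"y": 0,"z": -1,"rx": 0,"ry": 0,"rz": 0},
  {"x": 0,"y": -1,"z": 0,"rx": 0,"ry": 0,"rz": 0},
  {"x": 0,"y": -1,"z": 0,"rx": 0,"ry": 0,"rz": 0},
  {"x": 0,"y": -1,"z": 0,"rx": 0,"ry": 0,"rz": 0},
  {"x": 0,"y": -1,"z": 0,"rx": 0,"ry": 0,"rz": 0},
  {"x": 0,"y": -1,"z": 0,"rx": 0,"ry": 0,"rz": 0},
  {"x": 0,"y": -1,"z": 0,"rx": 0,"ry": 0,"rz": 0},
  {"x": 0,"y": -1,"z": 0,"rx": 0,"ry": 0,"rz": 0},
  {"x": 0,"y": -1,"z": 0,"rx": 0,"ry": 0,"rz": 0},
  {"x": 0,"y": 0,"z": 0,"rx": 0,"ry": 0,"rz": 0},
], fingers=1)

```text
clock: 55.08
tool_pos: [0.5376, 0.0737, 0.1983]
orientation: [-180.0, 0.0, -167.5]
force: [0.2, -0.2, 0.3]
opening: 0.0877
gripper_force: 0.0
```

Run:
```python
from h import *
S=cams.snapshot("side");T=cams.snapshot("top")
a=cv2.resize(S[130:290,180:380],None,fx=4,fy=4,interpolation=cv2.INTER_CUBIC)[:600,:]
b=cv2.resize(T[130:270,200:440],None,fx=3,fy=3,interpolation=cv2.INTER_CUBIC)
cv2.imwrite("pics/f1.png",a);cv2.imwrite("pics/f2.png",b)
for g in blobs(T,"green",(242,216),15): print(plane("top",[g[1]],.097))
print(ctrl.get_obs()["clock"])
```

```text
55.175
```

View pics/f1.png

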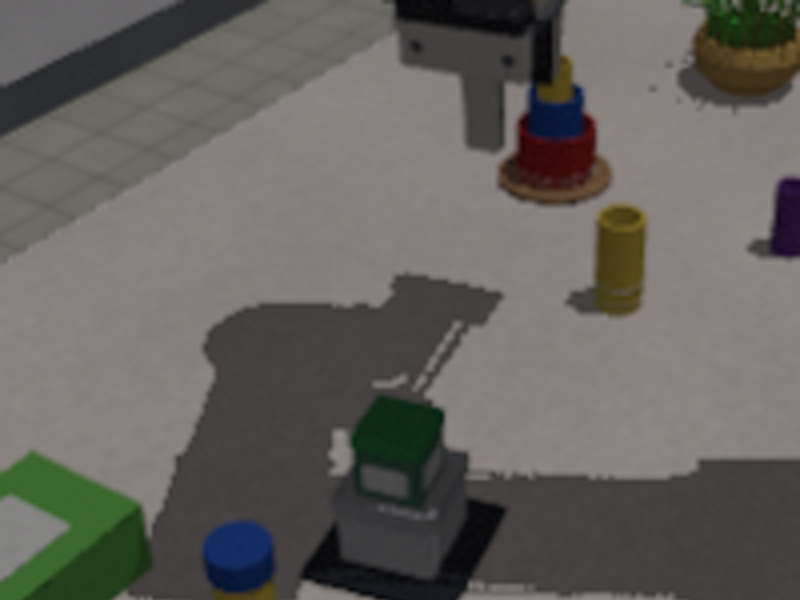

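View pics/f2.png

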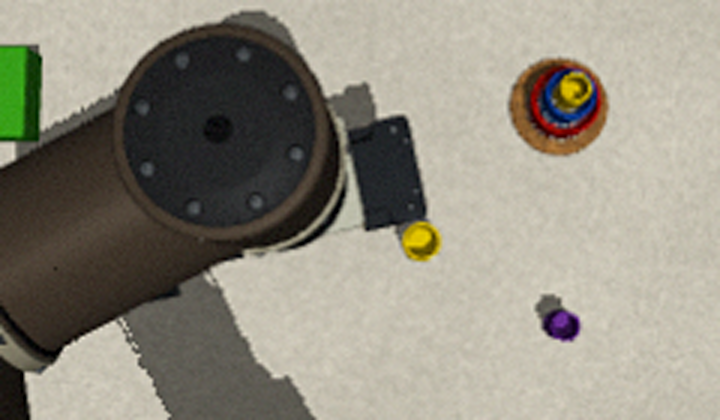

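Green sits level on the lid inside its rim (side crop around (400,450)), and the three beakers are nested on the coaster. The gripper is clear and the bystanders visible here stand where they were. Handing in.

```bash
python3 -c "
from plant import workorder
print(workorder.close_job())"
```

```text
the job is handed in; nothing more can be done
None
```

The job is handed in at about 55 s: red, blue and yellow beakers nested on the coaster, green tin on the metal tin on the slate, and bottle, plant and box not touched; no verdict was returned.

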